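# Clamp a row of lidded bowls and swing the inspection camera over it

### The arm

A 6-joint arm with a two-finger parallel gripper is mounted at the origin on the work surface. World frame = base frame: x ahead of the robot, y to its left, z up, the work surface at z = 0. Lengths are in m, angles in rad, forces in N, time in s.
With the tool pointing down it reaches from about 0.35 to 0.975 m from the base axis. Payload 4.9 kg.
Tool frame: the origin (TCP) lies midway between the tips of the shut fingers; the grasp point (between the pads) lies 19 mm behind it; z points along the fingers, y is the line along which they close (so a half turn about z gives the same grasp; the last joint's range is limited). The gripper opens to 85 mm and grips with 20 to 120 N. Pads are 22 mm wide; open, the fingers measure 114 mm over their backs; the gripper's body (76 mm by 85 mm) begins 54 mm behind the grasp point. The pads swing forward as they close: fully open they stand 13 mm farther back than shut.
Start: joints at [-1.461, 0.053, 1.613, -0, 1.476, -0.119], TCP at [0.142, -0.609, 0.231] pointing down, gripper open.
Joint ranges: [-3.01, 3.01], [-1.01, 2.22], [0.06, 2.58], [-1.02, 4.17], [0.09, 2.62], [-3.14, 3.14]. Speed limits (rad/s): [2.57, 2.57, 3.14, 3.14, 3.14, 3.14].

### API

Orientations are given as a rotation vector (axis times angle).
In Python, from station import ctrl, optics, job gives the robot as it stands.
- The arm moves only by the shell command python3 -m jog 'ROWS' [OPENING] [FORCE]. ROWS is JSON, a list of rows, each a list of 2 entries, a list of its own where there are three numbers: the shift along the tool's x, y, z in m, then the turn, a rotation vector about the tool's x, y, z in rad. A call has 1 to 5 rows; each row is the pose to reach, as a shift and turn from the pose commanded when the call began, along the tool's axes at that moment; what a row does not reach only later rows make up. A row lasts 1/10 s, in which the tool goes at most 50 mm and 8.59 degrees, less where a joint would pass 70% of its speed; a pose out of reach is approached as far as the arm can. A call with a gripper value outside its range is refused whole. OPENING is the opening, from 0 (shut) to 1 (fully open), set as the call begins (- or left out, the last holds). The fingers move at their own pace and stop on an object; FORCE is the grip in N (left out, the last holds). Time passes only in rows, so rows that repeat a pose let the fingers close. It gives the time, the measured TCP pose, the force, the opening and the grip force at its end, in the units of the state.
- ctrl.get_obs(): the state, without advancing time (a new reading comes with each control period).
- optics.get_image(name): name is "side" or "top"; returns a dict with "image" (400x640x3 uint8, blue, green, red), "fx", "fy", "cx", "cy" (pixels), "D" ([k1, k2, p1, p2, k3] as OpenCV has them; the pictures are not rectified), "rvec" (rotation vector, rad) and "tvec" (3), from world to camera coordinates, as OpenCV has them. Camera axes: x right, y down, z forward; pixel columns grow to the right and rows downward; lengths in m; the calibration is good to about 2 mm. A picture is of the moment at which its call begins. There is no depth.
- job.finish_job(): hands the job in; it is judged then, once.
The state is a dict: "t": time; "q": joint angles; "dq": joint speeds; "effort": joint torques, N m; "tool_pos": TCP position; "tool_rot": TCP orientation; "contact_force": force on the tool from outside, world axes, zero at the start; "wrist_torque": the same for the moment, N m; "opening": finger opening in m; "grip_force": force on a finger pad.
Only numpy, scipy, OpenCV 4.12 (cv2) and the standard library are available. Lean on these libraries where they do the work, as an engineer would, in place of code of your own. Each camera call takes 0.05 s, during which the arm holds its last target. There are 200 camera calls.

### The job

Get the red lidded bowls ready for their inspection picture: swing the camera arm fully clear of the bed, loosen the red clamp knob and slide the fence back, and stand every red bowl on the bed between the two rails. Then push the fence up so that the bowls form one closed row against the blue end stop with no gaps, turn the knob tight to lock the fence there, and only then swing the camera arm back over the row as far as it goes. Keep every bowl upright and leave the black bowl where it is.

Things in the scene. Friction and masses are not known exactly. Their poses are not given: they have to be found in the camera images.
- bowl1: Dark red lidded bowl (two to four of bowl1..bowl4 are there), loose, 0.16 kg, rigid, lid fixed on. Diameter 76 mm (chamfered foot 60 mm), body 46 mm high, flat lid with a round upright grip in the middle, 36 mm diameter, 22 mm high (top at 68 mm, small brass dot). Origin: centre of the underside; z up.
- bowl2: Dark red lidded bowl (two to four of bowl1..bowl4 are there), loose, 0.16 kg, rigid, lid fixed on. Diameter 76 mm (chamfered foot 60 mm), body 46 mm high, flat lid with a round upright grip in the middle, 36 mm diameter, 22 mm high (top at 68 mm, small brass dot). Origin: centre of the underside; z up.
- bowl3: Dark red lidded bowl (two to four of bowl1..bowl4 are there), loose, 0.16 kg, rigid, lid fixed on. Diameter 76 mm (chamfered foot 60 mm), body 46 mm high, flat lid with a round upright grip in the middle, 36 mm diameter, 22 mm high (top at 68 mm, small brass dot). Origin: centre of the underside; z up.
- bowl4: Dark red lidded bowl (two to four of bowl1..bowl4 are there), loose, 0.16 kg, rigid, lid fixed on. Diameter 76 mm (chamfered foot 60 mm), body 46 mm high, flat lid with a round upright grip in the middle, 36 mm diameter, 22 mm high (top at 68 mm, small brass dot). Origin: centre of the underside; z up.
- black_bowl: Black lidded bowl of the same shape and size, standing among the red ones; not part of the job. Origin: centre of the underside.
- bed: Fixed inspection bed: plate 100 mm wide (x), y from -315 to +205 mm, top 12 mm above the table. Along each long edge a steel rail 12 mm high; 82 mm clear between them (bowls have 3 mm play each side). Origin: on the table under the channel's middle line; +y points to the blue end stop; yaw within 0.1 rad of the world's. The camera post (22 mm diameter, top at 155 mm) is at x = 100, y = 95 mm.
- stop_face (a point): Middle of the blue end stop's face, at the bed plate's top; the bed's axes. The channel lies to its -y side. The stop is 44 mm high.
- fence_face (a point): Middle of the white sliding fence's face that touches the bowls, at the bed plate's top; the bed's axes. The face looks to +y, is 78 mm wide and 36 mm high. Behind it (-y) the carriage is 140 mm long, 100 mm wide, its top 38 mm above the bed plate.
- fence (a joint): Slide of the fence along the bed's +y, in m: 0 = fully back (face 334 mm from the end stop), 0.26 = farthest forward. It starts at 0.20 to 0.25, locked. About 2 N moves it when the knob is loose; when the knob is tight it holds against 25 N.
- tab_top (a point): On the blue upright tab at the rear of the carriage, by which the fence is slid: the tab is 10 mm thick (y), 44 mm wide (x), rises 42 mm above the carriage; this point is its middle at the top edge (80 mm above the bed plate, 92 mm above the table). The tab is 75 mm behind the knob's axis.
- knob_top (a point): Middle of the top of the red clamp knob on the carriage, on its vertical axis, 55 mm behind the fence face and 84 mm above the table. The knob's grip is an upright bar 52 mm long (this point's x), 14 mm thick (its y), 26 mm high, of which this point is the top. The point turns with the knob.
- clamp (a joint): Turn of the clamp knob in rad, clockwise seen from above positive: 0 = fully loose (bar across the bed, along the bed's x), 1.45 = end of travel. The fence is free below 0.7, starts to bind at about 0.9 and is locked tight from about 1.2. It starts tight (1.2 to 1.35) and stays where it is left. The knob's own friction is 0.16 Nm, and about 0.3 Nm is needed at the tight end.
- cam_grip (a point): Middle of the round blue upright grip on the camera head, 22 mm diameter; this point is 6 mm below its top and 170 mm above the table; the grip stands 34 mm free above the arm's top. 100 mm from the hinge axis.
- cam_hinge (a point): On the vertical hinge axis of the camera arm, 125 mm above the table. The arm is white, 100 mm to the middle of the black camera head (52 mm square, underside 105 mm above the table, 25 mm above the lids of bowls on the bed).
- cam (a joint): Swing of the camera arm in rad, clockwise seen from above positive: 0 = against its stop, over the row (arm along the bed's -x); 1.7 = the other stop, fully clear (arm a little past the bed's +y). It starts at 0 to 0.3. Friction 0.12 Nm; it stays where it is left.
Mind the look-alikes: they are no part of the job. What is shaped like the bowl3 but orange, pink or purple is not meant.

How it is judged:
By the outcome, as a careful person would: the job done as asked, in the order asked, and still so for the second after the job is handed in, with the robot touching nothing.
Of bowl1, bowl2, bowl3, bowl4 only 2 to 4 are there at a start; the rules pass over those that are not, and their reading is None.
At some moment in a run one of bowl1, bowl2, bowl3, bowl4 may be knocked a few centimetres aside while the robot is not near it.
It also fails if it takes over 210 s, if anything falls off the work surface, if the arm or the gripper's body presses on something with over 40 N, if the wrist force passes 120 N, or if a joint passes its speed limit or range.

## Working session

There is one attempt and no reset: what is moved stays moved. The work goes in short steps, Python scripts to look and compute and a shell command to move; the robot and the scene stay as the last step left them, time stands still between calls to the robot, and variables do not carry over. Pictures are saved under pics/ and viewed, at most 14 in all, crops included, and the job is handed in when it is done.

```bash
mkdir -p pics; ls; python3 - <<'E'
from station import ctrl, optics, job
import cv2
o=ctrl.get_obs(); print({k:(v if not hasattr(v,'tolist') else v.tolist()) for k,v in o.items()})
for n in("top","side"):
    d=optics.get_image(n); cv2.imwrite(f"pics/{n}0.png",d["image"]); print(n,{k:v for k,v in d.items() if k!="image"})
E
```

```text
pics
{'t': 0.0, 'q': [-1.460996074380732, 0.05335501301034714, 1.6143165239005566, 1.532255613469407e-05, 1.4759938320194772, -0.11898191859696171], 'dq': [4.026212571839808e-05, 0.00028342304534701465, -0.00036431773936190033, -0.00037716208754789114, -0.001261414511625987, 3.628514951175029e-05], 'effort': [0.001406193696311675, -39.3679940700531, -37.01793193817139, 1.1359230143170862e-05, 0.007104208198143169, 1.2587255184826063e-05], 'tool_pos': [0.14169075661096914, -0.6080797524592294, 0.230050709211281], 'tool_rot': [-3.1190018685969982, -0.3583481012205295, -3.8879106687557245e-05], 'contact_force': [-0.20963926623022877, -0.7606773822717996, -0.15476993257665156], 'wrist_torque': [-0.026808523222430023, -0.05872665777491652, 0.02037929235090781], 'grip_force': 0.0, 'opening': 0.08532823145247932}
top {'fx': 421.4041608591081, 'fy': 421.4041608591081, 'cx': 324.9450661184197, 'cy': 198.25304107190894, 'D': array([0.0088262, 0.       , 0.       , 0.       , 0.       ]), 'rvec': array([ 2.20303428, -2.13832616,  0.12794193]), 'tvec': array([-0.04751825,  0.47338031,  1.09554256])}
side {'fx': 380.76692628832274, 'fy': 380.76692628832274, 'cx': 315.9536928268743, 'cy': 205.36719562898375, 'D': array([0.01627425, 0.        , 0.        , 0.        , 0.        ]), 'rvec': array([ 0.90158038, -2.31731782,  1.25154466]), 'tvec': array([0.33282841, 0.26929891, 0.70962544])}
```

View pics/top0.png

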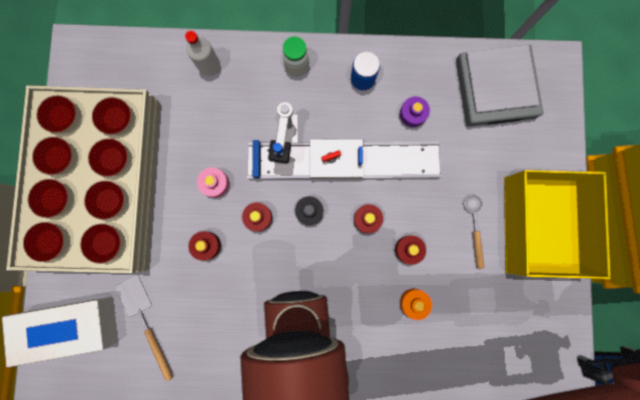

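View pics/side0.png

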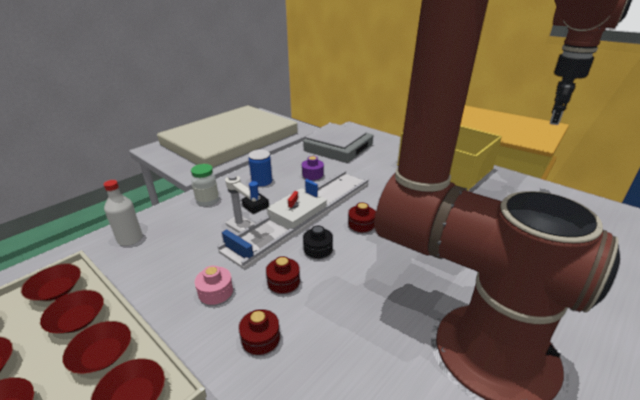

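The top view shows four red bowls at about (257,217), (204,246), (369,219) and (410,250), with the black bowl at (309,210). The bed spans u 248–440, v 142–180, with the blue stop on the left (+y), the knob near (331,156), the tab near (361,156), the post near (285,110) and the camera grip near (277,149).

```bash
cat > h.py <<'E'
from station import ctrl, optics, job
import cv2, numpy as np
from scipy.spatial.transform import Rotation as R
def cam(n):
    d=optics.get_image(n); d["K"]=np.array([[d["fx"],0,d["cx"]],[0,d["fy"],d["cy"]],[0,0,1.]]); return d
def ray(d,px):
    u=cv2.undistortPoints(np.array(px,float).reshape(-1,1,2),d["K"],d["D"]).reshape(-1,2)
    Rm=cv2.Rodrigues(d["rvec"])[0]; c=-Rm.T@d["tvec"]
    return c,np.c_[u,np.ones(len(u))]@Rm
def onz(d,px,z):
    c,r=ray(d,px); return c+r*((z-c[2])/r[:,2])[:,None]
def proj(d,p): return cv2.projectPoints(np.array(p,float).reshape(-1,3),d["rvec"],d["tvec"],d["K"],d["D"])[0].reshape(-1,2)
def blobs(d,lo,hi,amin=15):
    m=cv2.inRange(cv2.cvtColor(d["image"],cv2.COLOR_BGR2HSV),lo,hi)
    n,l,s,c=cv2.connectedComponentsWithStats(m); return [(s[i,4],c[i],l==i) for i in range(1,n) if s[i,4]>=amin]
YEL=((18,120,120),(35,255,255)); BLUE=((105,150,50),(125,255,255)); RED=((0,200,120),(6,255,255))
def state():
    o=ctrl.get_obs(); p=np.array(o["tool_pos"]); r=R.from_rotvec(o["tool_rot"]); return o,p,r
E
python3 - <<'E'
from h import *
np.set_printoptions(precision=4,suppress=True)
d=cam("top"); s=cam("side")
for nm,d_ in(("top",d),("side",s)):
  for k,c in(("Y",YEL),("B",BLUE),("R",RED)):
    for a,ce,_ in blobs(d_,*c,amin=12): print(nm,k,a,ce.round(1),onz(d_,ce,.068)[0][:2])
cv2.imwrite("pics/crop0.png",cv2.resize(d["image"][85:270,190:450],None,fx=3,fy=3,interpolation=cv2.INTER_CUBIC))
E
```

```text
top Y 45 [417.2 106.7] [ 0.7191 -0.2682]
top Y 860 [628.  211.2] [ 0.4602 -0.8101]
top Y 6322 [558.  225.4] [ 0.4185 -0.6296]
top Y 58 [209.1 180. ] [0.5079 0.2651]
top Y 48 [505. 213.] [ 0.4462 -0.4946]
top Y 83 [254.7 215.7] [0.4201 0.1444]
top Y 81 [369.6 217.7] [ 0.4235 -0.1482]
top Y 76 [200.  245.5] [0.3408 0.278 ]
top Y 80 [413.4 249.6] [ 0.3461 -0.2606]
top Y 125 [ 15.8 296.8] [0.2028 0.721 ]
top Y 67 [419. 306.] [ 0.2069 -0.2755]
top B 272 [361.8  81. ] [ 0.7843 -0.1213]
top B 219 [256.3 158.8] [0.5669 0.147 ]
top B 83 [277. 148.] [0.5969 0.0949]
top B 49 [360. 155.] [ 0.5854 -0.1205]
top B 937 [ 51.4 333.1] [0.1181 0.6259]
top B 17 [597.5 357.1] [ 0.0965 -0.7164]
top B 17 [608.2 366.5] [ 0.0751 -0.7418]
top R 87 [190.9  36.4] [0.8911 0.3353]
top R 74 [330.8 155.9] [ 0.5807 -0.0449]
side Y 15525 [351.5  60.4] [ 1.4846 -1.4428]
side Y 24692 [549.9 104.7] [ 0.3028 -1.3236]
side Y 28 [362.1 205.1] [ 0.4222 -0.1458]
side Y 41 [281.5 261. ] [0.4175 0.1476]
side Y 54 [256.9 316.2] [0.3397 0.2807]
side B 579 [259.4 174.4] [ 0.7557 -0.0752]
side B 294 [634.2 192.4] [-0.086  -0.6875]
side B 134 [311.  187.3] [ 0.5863 -0.1233]
side B 387 [237.1 244.1] [0.5352 0.1764]
```

View pics/crop0.png

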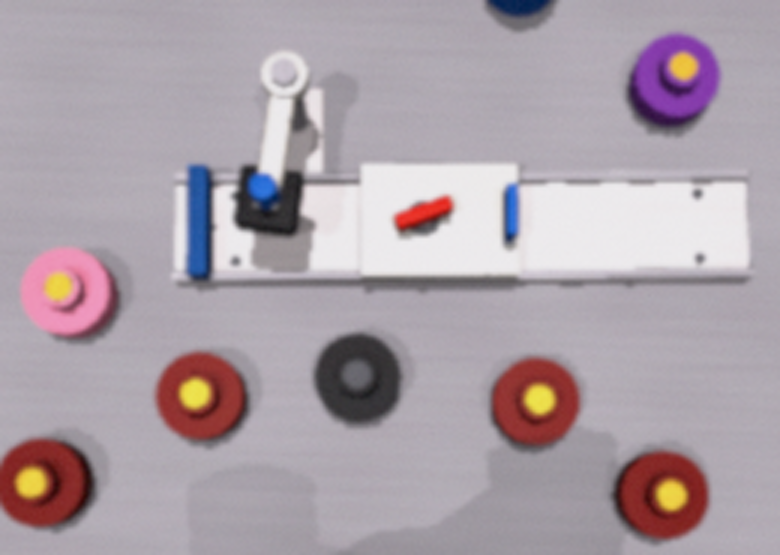

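The crop shows the rail corners near crop (175,178), (175,280), (748,176), (748,274), the stop's face edge at crop u≈208, the knob at (424,213), the tab at (511,212), the post top at (284,72) and the camera grip at (263,187).

```bash
python3 - <<'E'
from h import *
np.set_printoptions(precision=4,suppress=True)
d=cam("top"); 
f=lambda u,v,z: onz(d,[(190+u/3,85+v/3)],z)[0]
C=[f(175,178,.024),f(175,280,.024),f(748,176,.024),f(748,274,.024)]
for c in C: print("corner",c)
print("yaw from long edges",[np.arctan2(*( (a-b)[[0,1]]*[-1,1])) for a,b in((C[0],C[2]),(C[1],C[3]))])
P=dict(stopA=f(208,166,.056),stopB=f(208,276,.056),knob=f(424,213,.084),tab=f(511,212,.091),post=f(284,72,.155),grip=f(263,187,.176))
for k,v in P.items(): print(k,v)
# corners mean gives bed origin: plate y mid = -0.055
t=P["knob"]-P["tab"]; print("knob-tab",np.linalg.norm(t[:2]),np.arctan2(-t[0],t[1]))
yaw=np.mean([np.arctan2(*( (a-b)[[0,1]]*[-1,1])) for a,b in((C[0],C[2]),(C[1],C[3]))])
Rz=np.array([[np.cos(yaw),-np.sin(yaw)],[np.sin(yaw),np.cos(yaw)]])
o=np.mean(C,0)[:2]-Rz@[0,-.055]; print("yaw",yaw,"origin",o)
for k,v in P.items(): print(k,"bed",(v[:2]-o)@Rz)
m=max([b for b in blobs(d,*RED) if b[1][1]>100],key=lambda b:b[0]); 
ys,xs=np.nonzero(m[2]); w=onz(d,np.c_[xs,ys],.084)[:,:2]; e,V=np.linalg.eigh(np.cov(w.T)); v=V[:,1]; print("knob c",w.mean(0),"dir yaw",np.arctan2(v[1],v[0]))
E
```

```text
corner [0.6146 0.1773 0.024 ]
corner [0.522  0.1728 0.024 ]
corner [ 0.6329 -0.3389  0.024 ]
corner [ 0.5433 -0.3389  0.024 ]
yaw from long edges [np.float64(0.03545733516558891), np.float64(0.04158287429801996)]
stopA [0.6187 0.1433 0.056 ]
stopB [0.5216 0.1388 0.056 ]
knob [ 0.5771 -0.046   0.084 ]
tab [ 0.5788 -0.1193  0.091 ]
post [0.6733 0.0708 0.155 ]
grip [0.5742 0.0814 0.176 ]
knob-tab 0.07333586428617123 0.023205813584635655
yaw 0.038520104731804436 origin [ 0.5761 -0.027 ]
stopA bed [0.0492 0.1685]
stopB bed [-0.0481  0.1678]
knob bed [ 0.0003 -0.0191]
tab bed [-0.0009 -0.0924]
post bed [0.1009 0.0939]
grip bed [0.0023 0.1084]
knob c [ 0.5772 -0.0444] dir yaw 1.9713305963605543
```

```bash
cat >> h.py <<'E'
YAW=0.037; O=np.array([.576,-.027]); RZ=np.array([[np.cos(YAW),-np.sin(YAW)],[np.sin(YAW),np.cos(YAW)]])
def bed(p): return (np.atleast_2d(p)[:,:2]-O)@RZ
def where():
    o,p,r=state(); x=r.as_matrix()[:,0]; f=np.array(o["contact_force"])
    print("t %.1f bed"%o["t"],bed(p)[0].round(4),"z %.4f"%p[2],"psi-bed %.3f"%((np.arctan2(x[1],x[0])-YAW)%(2*np.pi)),"tilt %.3f"%np.arccos(-r.as_matrix()[2,2]),"F",f.round(1),"open %.4f grip %.1f q6 %.2f q1 %.2f"%(o["opening"],o["grip_force"],o["q"][5],o["q"][0]))
E
T='[[[0,0,0],[0,0,-0.74]],[[0,0,0],[0,0,-0.74]],[[0,0,0],[0,0,-0.74]],[[0,0,0],[0,0,-0.74]],[[0,0,0],[0,0,-0.74]]]'
python3 -m jog '[[[0,0,0],[0,0,-0.74]],[[0,0,0],[0,0,-0.74]],[[0,0,0],[0,0,-0.74]],[[0,0,0],[0,0,-0.74]],[[0,0,0],[0,0,-0.74]]]' 0.6 30
python3 -m jog '[[[0,0,0],[0,0,-0.74]],[[0,0,0],[0,0,-0.74]],[[0,0,0],[0,0,-0.74]],[[0,0,0],[0,0,-0.74]],[[0,0,0],[0,0,-0.74]]]' >/dev/null
python3 -m jog '[[[0,0,0],[0,0,-0.74]],[[0,0,0],[0,0,-0.74]],[[0,0,0],[0,0,-0.74]],[[0,0,0],[0,0,-0.74]],[[0,0,0],[0,0,-0.74]]]' >/dev/null
python3 -m jog '[[[0,0,0],[0,0,-0.74]],[[0,0,0],[0,0,-0.74]],[[0,0,0],[0,0,-0.74]],[[0,0,0],[0,0,-0.74]],[[0,0,0],[0,0,-0.74]]]' 
python3 -c "from h import *;where()"
```

```text
t: 0.75
tool_pos: [0.1417, -0.6086, 0.2311]
tool_rot: [-2.775, -1.471, -0.0]
contact_force: [-0.0, 0.4, -0.1]
opening: 0.0512
grip_force: 0.0
t: 2.25
tool_pos: [0.1417, -0.6086, 0.2311]
tool_rot: [0.083, -3.14, -0.001]
contact_force: [-0.1, 0.3, 0.1]
opening: 0.0508
grip_force: 0.0
t 2.2 bed [-0.4555 -0.5651] z 0.2311 psi-bed 3.158 tilt 0.000 F [-0.1  0.3  0.1] open 0.0508 grip 0.0 q6 -3.08 q1 -1.46
```

```bash
python3 -m jog '[[[-0.11,0.168,0],[0,0,0]],[[-0.11,0.168,0],[0,0,0]],[[-0.11,0.168,0],[0,0,0]],[[-0.11,0.168,0],[0,0,0]],[[-0.11,0.168,0],[0,0,0]]]' >/dev/null
python3 -m jog '[[[-0.11,0.168,0],[0,0,0]],[[-0.11,0.168,0],[0,0,0]],[[-0.11,0.168,0],[0,0,0]],[[-0.11,0.168,0],[0,0,0]],[[-0.11,0.168,0],[0,0,0]]]' >/dev/null
python3 -m jog '[[[-0.11,0.168,0],[0,0,0.08]],[[-0.11,0.168,0],[0,0,0.08]],[[-0.11,0.168,0],[0,0,0.08]],[[-0.11,0.168,0],[0,0,0.08]],[[-0.11,0.168,0],[0,0,0.08]]]' >/dev/null
python3 -m jog '[[[-0.11,0.168,0],[0,0,0.08]],[[-0.11,0.168,0],[0,0,0.08]],[[-0.11,0.168,0],[0,0,0.08]],[[-0.11,0.168,0],[0,0,0.08]],[[-0.11,0.168,0],[0,0,0.08]]]' >/dev/null
python3 -c "from h import *;where()"
```

```text
t 4.2 bed [-0.0069  0.1042] z 0.2303 psi-bed 2.995 tilt 0.001 F [-0.2 -0.9  0.5] open 0.0513 grip 0.0 q6 -1.46 q1 0.00
```

```bash
python3 -m jog '[[[-0.008,0.005,0.03],[0,0,0]],[[-0.008,0.005,0.06],[0,0,0]],[[-0.008,0.005,0.076],[0,0,0]],[[-0.008,0.005,0.076],[0,0,0]]]'
python3 -m jog '[[[0,0,0],[0,0,0]],[[0,0,0],[0,0,0]],[[0,0,0],[0,0,0]],[[0,0,0],[0,0,0]]]' 0.1 40
python3 -c "from h import *;where()"
```

```text
t: 4.65
tool_pos: [0.5696, 0.0772, 0.1519]
tool_rot: [-0.179, -3.13, 0.001]
contact_force: [-0.2, 0.8, 0.6]
opening: 0.0513
grip_force: 0.0
t: 5.05
tool_pos: [0.5725, 0.0786, 0.1576]
tool_rot: [0.177, 3.134, -0.0]
contact_force: [-3.6, -0.6, 6.0]
opening: 0.0203
grip_force: 39.5
t 5.0 bed [0.0004 0.1056] z 0.1576 psi-bed 2.992 tilt 0.003 F [-3.6 -0.6  6. ] open 0.0203 grip 39.5 q6 -1.45 q1 0.01
```

```bash
python3 -m jog '[[[0,0,-0.003],[0,0,0]]]' >/dev/null
python3 -m jog '[[[-0.0007,0.012,0],[0,0,0.12]],[[-0.0029,0.0238,0],[0,0,0.24]],[[-0.0064,0.0352,0],[0,0,0.36]],[[-0.0113,0.0462,0],[0,0,0.48]],[[-0.0175,0.0565,0],[0,0,0.6]]]'
python3 -c "from h import *;where()"
python3 -m jog '[[[-0.0007,0.012,0],[0,0,0.12]],[[-0.0029,0.0238,0],[0,0,0.24]],[[-0.0064,0.0352,0],[0,0,0.36]],[[-0.0113,0.0462,0],[0,0,0.48]],[[-0.0175,0.0565,0],[0,0,0.6]]]' >/dev/null
python3 -c "from h import *;where()"
python3 -m jog '[[[-0.0007,0.012,0],[0,0,0.12]],[[-0.0029,0.0238,0],[0,0,0.24]],[[-0.0064,0.0352,0],[0,0,0.36]],[[-0.0064,0.0352,0],[0,0,0.36]]]' >/dev/null
python3 -c "from h import *;where()"
```

```text
t: 5.65
tool_pos: [0.5929, 0.135, 0.1577]
tool_rot: [-1.099, -2.935, -0.001]
contact_force: [-8.0, 5.8, 2.0]
opening: 0.0204
grip_force: 41.5
t 5.7 bed [0.0229 0.1613] z 0.1577 psi-bed 2.388 tilt 0.007 F [-8.   5.8  2. ] open 0.0204 grip 41.5 q6 -0.76 q1 0.10
t 6.2 bed [0.074  0.1951] z 0.1577 psi-bed 1.789 tilt 0.013 F [-7.4 17.5  0.2] open 0.0205 grip 41.4 q6 -0.12 q1 0.14
t 6.5 bed [0.1124 0.1987] z 0.1577 psi-bed 1.432 tilt 0.016 F [-0.5 23.3 -3.1] open 0.0201 grip 41.0 q6 0.24 q1 0.14
```

```bash
python3 -m jog '[[[0.003,0.003,0],[0,0,0.03]],[[0.003,0.006,0],[0,0,0.06]],[[0.003,0.006,0],[0,0,0.06]]]' >/dev/null
python3 -c "from h import *;where()"
python3 -m jog '[[[0,0,0],[0,0,0]],[[0,0,0],[0,0,0]],[[0,0,0],[0,0,0]]]' 0.6 >/dev/null
python3 -m jog '[[[0,0,-0.05],[0,0,0]],[[0,0,-0.1],[0,0,0]],[[0,0,-0.1],[0,0,0]]]' >/dev/null
python3 - <<'E'
from h import *
where()
d=cam("top")
for a,c,_ in blobs(d,*BLUE): print(a,c,bed(onz(d,c,.174))[0])
cv2.imwrite("pics/a1.png",cv2.resize(d["image"][60:220,190:450],None,fx=3,fy=3))
E
```

```text
t 6.8 bed [0.1161 0.1983] z 0.1577 psi-bed 1.374 tilt 0.012 F [-8.4 15.6  2. ] open 0.0201 grip 41.4 q6 0.30 q1 0.14
t 7.5 bed [0.1228 0.1918] z 0.2698 psi-bed 1.371 tilt 0.017 F [ 1.2 -0.2  1. ] open 0.0513 grip 0.0 q6 0.30 q1 0.14
271 [361.78597786  80.97416974] [ 0.16247486 -0.09059765]
224 [256.24553571 158.94642857] [-0.02458922  0.15825639]
48 [359.97916667 155.16666667] [-0.016921   -0.08334036]
930 [ 51.44408602 333.10752688] [-0.41249619  0.60433814]
1908 [617.42714885 377.59067086] [-0.52056241 -0.64430426]
```

View pics/a1.png

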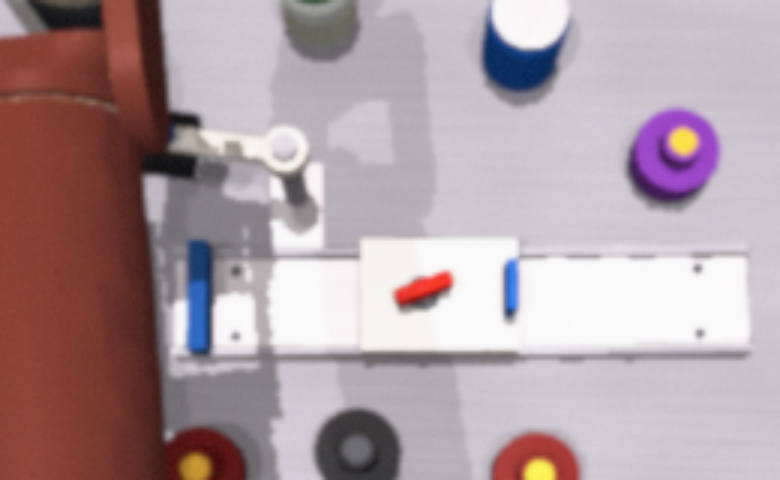

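The camera arm now points a little past +y (post at crop (285,148), head at (170,150)), so it is clear of the bed. The knob bar is unchanged at (424,288).

```bash
cat >> h.py <<'E'
def plan(x,y,z,psi):
    o,p,r=state(); w=RZ@[x,y]+O; a=psi+YAW
    t=R.from_matrix(np.array([[np.cos(a),np.sin(a),0],[np.sin(a),-np.cos(a),0],[0,0,-1]]))
    print("shift",r.inv().apply(np.r_[w,z]-p).round(4),"turn",(r.inv()*t).as_rotvec().round(3))
E
python3 -c "from h import *;plan(0,-.019,.15,1.934)"
```

```text
shift [-0.2309 -0.0786  0.114 ] turn [ 0.012  0.    -0.563]
```

```bash
python3 -m jog '[[[-0.23,-0.079,0],[0.012,0,-0.563]],[[-0.23,-0.079,0.03],[0.012,0,-0.563]],[[-0.23,-0.079,0.114],[0.012,0,-0.563]],[[-0.23,-0.079,0.114],[0.012,0,-0.563]],[[-0.23,-0.079,0.114],[0.012,0,-0.563]]]' 0.5 >/dev/null
python3 -m jog '[[[0,0,0],[0,0,0]],[[0,0,0],[0,0,0]]]' >/dev/null
python3 -c "from h import *;where();plan(0,-.019,.062,1.934)"
```

```text
t 8.2 bed [0.0061 0.0016] z 0.1596 psi-bed 1.932 tilt 0.015 F [-0.4  0.4  0.3] open 0.0427 grip 0.0 q6 -0.57 q1 -0.17
shift [-0.0176 -0.0117  0.0976] turn [-0.014 -0.005 -0.001]
```

```bash
python3 -m jog '[[[-0.018,-0.012,0],[-0.014,-0.005,0]],[[-0.018,-0.012,0.04],[-0.014,-0.005,0]],[[-0.018,-0.012,0.08],[-0.014,-0.005,0]],[[-0.018,-0.012,0.096],[-0.014,-0.005,0]],[[-0.018,-0.012,0.096],[-0.014,-0.005,0]]]'
python3 -c "from h import *;where()"
python3 -m jog '[[[0,0,0],[0,0,0]],[[0,0,0],[0,0,0]],[[0,0,0],[0,0,0]],[[0,0,0],[0,0,0]]]' 0 40 >/dev/null
python3 -c "from h import *;where()"
```

```text
t: 8.7
tool_pos: [0.5771, -0.0448, 0.0634]
tool_rot: [-1.732, -2.619, 0.0]
contact_force: [-0.3, 0.9, 0.1]
opening: 0.0425
grip_force: 0.0
t 8.7 bed [ 0.0004 -0.0178] z 0.0634 psi-bed 1.936 tilt 0.001 F [-0.3  0.9  0.1] open 0.0425 grip 0.0 q6 -0.61 q1 -0.21
t 9.1 bed [ 0.0036 -0.0192] z 0.0686 psi-bed 1.935 tilt 0.008 F [-1.3  1.1  6.9] open 0.0129 grip 43.5 q6 -0.61 q1 -0.21
```

```bash
python3 -m jog '[[[0,0,0],[0,0,-0.12]],[[0,0,0],[0,0,-0.24]],[[0,0,0],[0,0,-0.36]],[[0,0,0],[0,0,-0.48]],[[0,0,0],[0,0,-0.6]]]' - 60 >/dev/null
python3 -c "from h import *;where()"
python3 -m jog '[[[0,0,0],[0,0,-0.12]],[[0,0,0],[0,0,-0.24]],[[0,0,0],[0,0,-0.36]],[[0,0,0],[0,0,-0.48]],[[0,0,0],[0,0,-0.58]]]' >/dev/null
python3 -c "from h import *;where()"
python3 -m jog '[[[0,0,0],[0,0,0]],[[0,0,0],[0,0,0]],[[0,0,0],[0,0,0]]]' 0.5 >/dev/null
python3 -m jog '[[[0,0,-0.05],[0,0,0]],[[0,0,-0.08],[0,0,0]],[[0,0,-0.08],[0,0,0]]]' >/dev/null
python3 -c "from h import *;where();plan(.002,-.0935,.15,np.pi)"
```

```text
t 9.6 bed [ 0.0047 -0.0189] z 0.0686 psi-bed 2.539 tilt 0.011 F [3.7 1.9 3.5] open 0.0120 grip 62.8 q6 -1.21 q1 -0.21
t 10.1 bed [ 0.0051 -0.0188] z 0.0686 psi-bed 3.118 tilt 0.012 F [5.  2.4 2.2] open 0.0122 grip 62.7 q6 -1.79 q1 -0.21
t 10.7 bed [ 0.0045 -0.0198] z 0.1517 psi-bed 3.114 tilt 0.013 F [ 1.1 -0.1 -0.8] open 0.0429 grip 0.0 q6 -1.79 q1 -0.21
shift [ 0.0005 -0.0737  0.0019] turn [-0.003  0.013 -0.028]
```

```bash
python3 -m jog '[[[0,-0.04,0],[-0.003,0.013,-0.028]],[[0,-0.074,0],[-0.003,0.013,-0.028]],[[0,-0.074,0.04],[-0.003,0.013,-0.028]],[[0,-0.074,0.083],[-0.003,0.013,-0.028]],[[0,-0.074,0.083],[-0.003,0.013,-0.028]]]' >/dev/null
python3 -c "from h import *;where()"
python3 -m jog '[[[0,0,0],[0,0,0]],[[0,0,0],[0,0,0]],[[0,0,0],[0,0,0]],[[0,0,0],[0,0,0]]]' 0 40 >/dev/null
python3 -c "from h import *;where()"
python3 -m jog '[[[0,-0.025,0],[0,0,0]],[[0,-0.05,0],[0,0,0]],[[0,-0.075,0],[0,0,0]],[[0,-0.1,0],[0,0,0]],[[0,-0.1,0],[0,0,0]]]' >/dev/null
python3 -c "from h import *;where()"
```

```text
t 11.2 bed [-0.0065 -0.0911] z 0.0546 psi-bed 3.142 tilt 0.025 F [-1.6  0.6 -0.8] open 0.0422 grip 0.0 q6 -1.94 q1 -0.33
t 11.6 bed [ 0.0012 -0.0935] z 0.0653 psi-bed 3.143 tilt 0.006 F [-1.2 -0.5  3.6] open 0.0092 grip 44.2 q6 -1.94 q1 -0.33
t 12.1 bed [ 0.0012 -0.1968] z 0.0653 psi-bed 3.141 tilt 0.006 F [ 0.2 -1.3  5.7] open 0.0095 grip 44.7 q6 -2.09 q1 -0.48
```

```bash
python3 -m jog '[[[0,-0.03,0],[0,0,0]],[[0,-0.06,0],[0,0,0]],[[0,-0.085,0],[0,0,0]],[[0,-0.095,0],[0,0,0]],[[0,-0.1,0],[0,0,0]]]' >/dev/null
python3 -m jog '[[[0,0,0],[0,0,0]],[[0,-0.002,0],[0,0,0]],[[0,-0.002,0],[0,0,0]]]' >/dev/null
python3 -c "from h import *;where()"
python3 -m jog '[[[0,0,0],[0,0,0]],[[0,0,0],[0,0,0]],[[0,0,0],[0,0,0]]]' 0.5 >/dev/null
python3 -m jog '[[[0,0,-0.05],[0,0,0]],[[0,0,-0.1],[0,0,0]],[[0,0,-0.12],[0,0,0]],[[0,0,-0.12],[0,0,0]]]' >/dev/null
python3 - <<'E'
from h import *
where(); d=cam("top"); s=cam("side")
for a,c,_ in blobs(d,*BLUE): print(a,c,bed(onz(d,c,.091))[0])
for a,c,_ in blobs(d,*RED): print("knob",a,c,bed(onz(d,c,.084))[0])
for n,q in(("T",d),("S",s)):
  for a,c,_ in blobs(q,*YEL,amin=12): print(n,"Y",a,c.round(0),bed(onz(q,c,.068))[0].round(4))
cv2.imwrite("pics/t2.png",d["image"])
E
```

```text
t 12.9 bed [ 0.0011 -0.2924] z 0.0653 psi-bed 3.144 tilt 0.011 F [-3.9 10.4 12.2] open 0.0091 grip 45.5 q6 -2.22 q1 -0.61
t 13.6 bed [ 0.0031 -0.2971] z 0.1878 psi-bed 3.143 tilt 0.004 F [-0.3  0.3  1.4] open 0.0425 grip 0.0 q6 -2.22 q1 -0.61
272 [361.82352941  81.        ] [ 0.19539307 -0.09945917]
97 [241.83505155 101.90721649] [0.14084757 0.20902168]
218 [256.30733945 158.91743119] [-0.00759342  0.1707079 ]
930 [ 51.43333333 333.12903226] [-0.42893778  0.65527709]
1901 [617.46712257 377.65018411] [-0.54637279 -0.70070715]
knob 90 [190.94444444  36.53333333] [0.31964357 0.34509928]
knob 317 [114.33438486 117.33753943] [0.1034271 0.5341753]
knob 74 [408.36486486 155.64864865] [ 2.00849582e-04 -2.15848899e-01]
knob 107 [ 59.4953271  157.42990654] [4.93034697e-07 6.66299879e-01]
knob 323 [111.18266254 158.61609907] [-0.00361252  0.53733692]
knob 274 [ 52.16058394 198.43430657] [-0.10385406  0.6782535 ]
knob 360 [107.58333333 200.20833333] [-0.10921157  0.54141208]
knob 273 [ 47.52380952 240.93406593] [-0.20922604  0.68305367]
knob 358 [103.38268156 243.10614525] [-0.21576663  0.54662278]
T Y 50 [417. 107.] [ 0.1343 -0.2468]
T Y 1347 [628. 211.] [-0.1432 -0.7785]
T Y 8672 [554. 223.] [-0.1725 -0.5869]
T Y 56 [209. 180.] [-0.0575  0.2947]
T Y 20 [591. 181.] [-0.0664 -0.6881]
T Y 29 [593. 189.] [-0.0877 -0.6925]
T Y 12 [594. 205.] [-0.1283 -0.6923]
T Y 82 [255. 216.] [-0.1496  0.177 ]
T Y 78 [370. 218.] [-0.1567 -0.1156]
T Y 78 [200. 245.] [-0.2236  0.3134]
T Y 65 [589. 252.] [-0.2473 -0.6698]
T Y 226 [ 15. 299.] [-0.3502  0.7627]
T Y 41 [427. 310.] [-0.3883 -0.2539]
T Y 229 [  4. 382.] [-0.5459  0.7734]
S Y 6687 [317.  59.] [ 1.0456 -1.3324]
S Y 28566 [548. 101.] [-0.3027 -1.3314]
S Y 1692 [380.  89.] [ 0.381  -1.0381]
S Y 25 [356. 117.] [ 0.2404 -0.6408]
S Y 26 [362. 205.] [-0.1575 -0.1125]
S Y 23 [463. 216.] [-0.3795 -0.2333]
S Y 30 [281. 261.] [-0.1514  0.1803]
S Y 30 [256. 317.] [-0.2246  0.3186]
```

View pics/t2.png

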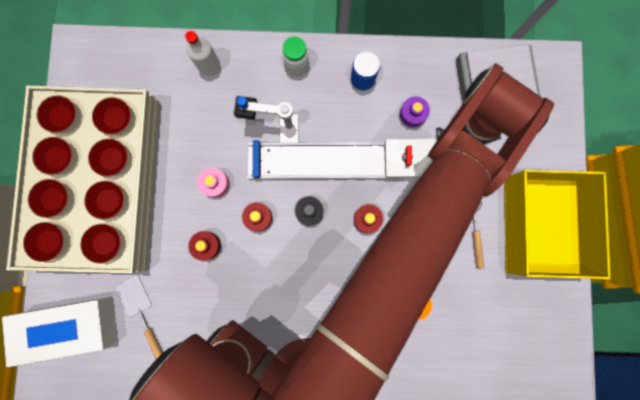

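The carriage is now fully back (knob at (408,156), bar across the bed) and the camera arm is clear. All bowls are still in place; bowl 4 is hidden under the arm.

```bash
python3 -m jog '[[[0.241,0.072,0.02],[0,0,0]],[[0.241,0.072,0.05],[0,0,0]],[[0.241,0.072,0.05],[0,0,0]],[[0.241,0.072,0.05],[0,0,0]],[[0.241,0.072,0.05],[0,0,0]]]' 0.65 30 >/dev/null
python3 -m jog '[[[0,0,0],[0,0,0]],[[0,0,0],[0,0,0]],[[0,0,0],[0,0,0]]]' >/dev/null
python3 - <<'E'
from h import *
where(); d=cam("top"); s=cam("side")
for n,q in(("T",d),("S",s)):
  for a,c,_ in blobs(q,*YEL,amin=8):
    b=bed(onz(q,c,.068))[0]
    if -.35<b[0]<.1 and abs(b[1])<.4: print(n,"Y",a,c.round(0),b.round(4))
plan(-.2384,-.2249,.053,np.pi)
E
```

```text
t 14.5 bed [-0.2338 -0.2256] z 0.1358 psi-bed 3.143 tilt 0.010 F [ 0.9 -0.1  0.5] open 0.0553 grip 0.0 q6 -2.41 q1 -0.81
T Y 59 [209. 180.] [-0.0572  0.2946]
T Y 83 [255. 216.] [-0.1495  0.177 ]
T Y 75 [370. 218.] [-0.1567 -0.1155]
T Y 78 [200. 245.] [-0.2236  0.3134]
S Y 25 [362. 205.] [-0.1578 -0.1133]
S Y 20 [281. 262.] [-0.1529  0.1821]
S Y 15 [253. 318.] [-0.2222  0.3225]
S Y 10 [262. 316.] [-0.2329  0.3099]
shift [0.0045 0.0011 0.0837] turn [ 0.002 -0.009  0.002]
```

```bash
python3 -m jog '[[[0.0045,0.001,0.03],[0,-0.009,0]],[[0.0045,0.001,0.055],[0,-0.009,0]],[[0.0045,0.001,0.075],[0,-0.009,0]],[[0.0045,0.001,0.082],[0,-0.009,0]],[[0.0045,0.001,0.082],[0,-0.009,0]]]' >/dev/null
python3 -c "from h import *;where()"
python3 -m jog '[[[0,0,0],[0,0,0]],[[0,0,0],[0,0,0]],[[0,0,0],[0,0,0]],[[0,0,0],[0,0,0]]]' 0.1 40 >/dev/null
python3 -c "from h import *;where()"
python3 -m jog '[[[0,0,-0.03],[0,0,0]],[[0,0,-0.07],[0,0,0]],[[0,0,-0.11],[0,0,0]],[[0,0,-0.11],[0,0,0]]]' >/dev/null
python3 - <<'E'
from h import *
where(); s=cam("side"); cv2.imwrite("pics/s3.png",s["image"][100:360,180:560])
plan(0.001,-.114,.17,np.pi)
E
```

```text
t 15.1 bed [-0.2393 -0.2239] z 0.0535 psi-bed 3.143 tilt 0.005 F [ 0.5 -0.9  0.4] open 0.0557 grip 0.0 q6 -2.43 q1 -0.82
t 15.5 bed [-0.2385 -0.225 ] z 0.0558 psi-bed 3.143 tilt 0.001 F [-0.1  2.4  6.6] open 0.0341 grip 40.2 q6 -2.43 q1 -0.82
t 15.9 bed [-0.237  -0.2274] z 0.1708 psi-bed 3.143 tilt 0.010 F [ 0.9 -1.3 -1.3] open 0.0339 grip 40.6 q6 -2.43 q1 -0.82
shift [-0.2392  0.1118 -0.0019] turn [-0.003  0.004  0.001]
```

View pics/s3.png

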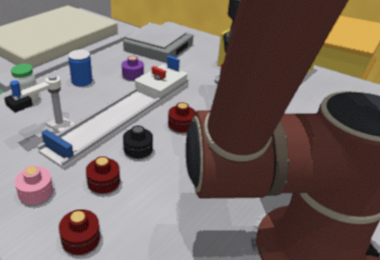

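The side view shows the other three red bowls and the black one where they were. The held bowl is behind the robot arm; the opening of 34 mm says it is held.

```bash
python3 -m jog '[[[-0.04,0.02,0],[0,0,0]],[[-0.08,0.04,0],[0,0,0]],[[-0.12,0.06,0],[0,0,0]],[[-0.16,0.08,0],[0,0,0]],[[-0.2,0.1,0],[0,0,0]]]' >/dev/null
python3 -m jog '[[[-0.039,0.012,0],[0,0,0]],[[-0.039,0.012,0],[0,0,0]],[[-0.039,0.012,0],[0,0,0]],[[-0.039,0.012,0],[0,0,0]]]' >/dev/null
python3 -c "from h import *;where();plan(0.001,-.114,.069,np.pi)"
```

```text
t 16.9 bed [-0.002  -0.1121] z 0.1625 psi-bed 3.142 tilt 0.005 F [-0.1  0.1 -1.6] open 0.0341 grip 40.5 q6 -1.97 q1 -0.36
shift [-0.0033 -0.0023  0.0934] turn [ 0.003 -0.004  0.001]
```

```bash
python3 -m jog '[[[-0.003,-0.002,0.03],[0,0,0]],[[-0.003,-0.002,0.055],[0,0,0]],[[-0.003,-0.002,0.075],[0,0,0]],[[-0.003,-0.002,0.086],[0,0,0]],[[-0.003,-0.002,0.092],[0,0,0]]]' >/dev/null
python3 -m jog '[[[0,0,0],[0,0,0]],[[0,0,0],[0,0,0]],[[0,0,0],[0,0,0]]]' >/dev/null
python3 -c "from h import *;where()"
```

```text
t 17.6 bed [ 0.0033 -0.1143] z 0.0738 psi-bed 3.143 tilt 0.002 F [-0.4 -0.4 -1. ] open 0.0341 grip 40.6 q6 -1.97 q1 -0.36
```

```bash
python3 -m jog '[[[0.001,0,0.003],[0,0,0]],[[0.002,0,0.006],[0,0,0]],[[0.002,0,0.006],[0,0,0]],[[0.002,0,0.006],[0,0,0]]]' >/dev/null
python3 -c "from h import *;where()"
python3 -m jog '[[[0,0,0],[0,0,0]],[[0,0,0],[0,0,0]],[[0,0,0],[0,0,0]]]' 0.65 >/dev/null
python3 -c "from h import *;where()"
python3 -m jog '[[[0,0,-0.04],[0,0,0]],[[0,0,-0.08],[0,0,0]],[[0,0,-0.08],[0,0,0]]]' >/dev/null
python3 -c "from h import *;where();plan(-.157,-.1145,.12,np.pi)"
```

```text
t 18.1 bed [ 0.0015 -0.114 ] z 0.0678 psi-bed 3.143 tilt 0.002 F [0.3 2.4 5.6] open 0.0339 grip 41.0 q6 -1.97 q1 -0.36
t 18.4 bed [ 0.     -0.1138] z 0.0657 psi-bed 3.143 tilt 0.003 F [-0.   0.5 -0. ] open 0.0555 grip 0.0 q6 -1.97 q1 -0.36
t 18.6 bed [ 0.0042 -0.1157] z 0.1533 psi-bed 3.143 tilt 0.010 F [ 0.3 -0.3  1.2] open 0.0556 grip 0.0 q6 -1.97 q1 -0.36
shift [0.1615 0.0015 0.0317] turn [-0.002  0.01   0.001]
```

```bash
python3 -m jog '[[[0.05,0.001,0],[0,0,0]],[[0.1,0.001,0],[0,0,0]],[[0.14,0.001,0.01],[0,0,0]],[[0.158,0.001,0.025],[0,0,0]],[[0.158,0.001,0.025],[0,0,0]]]' >/dev/null
python3 -m jog '[[[0,0,0],[0,0,0]],[[0,0,0],[0,0,0]],[[0,0,0],[0,0,0]]]' >/dev/null
cat > look.py <<'E'
from h import *
import sys
where(); d=cam("top"); s=cam("side")
for n,q in(("T",d),("S",s)):
  for a,c,_ in blobs(q,*YEL,amin=6):
    b=bed(onz(q,c,.068))[0]; b2=bed(onz(q,c,.080))[0]
    if -.35<b[0]<.1 and abs(b[1])<.45: print(n,a,c.round(0),b.round(4),"| on bed:",b2.round(4))
if len(sys.argv)>1: plan(*[float(v) for v in sys.argv[1:4]],np.pi)
E
python3 look.py -.157 -.1145 .053
```

```text
t 19.4 bed [-0.1562 -0.1136] z 0.1223 psi-bed 3.143 tilt 0.002 F [-0.3 -0.5  0.4] open 0.0557 grip 0.0 q6 -2.11 q1 -0.50
T 78 [368. 156.] [ 0.004  -0.1154] | on bed: [ 0.0015 -0.114 ]
T 59 [209. 180.] [-0.0572  0.2946] | on bed: [-0.059   0.2914]
T 81 [255. 216.] [-0.1495  0.177 ] | on bed: [-0.1503  0.1752]
T 77 [200. 245.] [-0.2236  0.3136] | on bed: [-0.2236  0.3102]
S 22 [363. 205.] [-0.1604 -0.1129] | on bed: [-0.1705 -0.0972]
S 13 [279. 262.] [-0.1495  0.1862] | on bed: [-0.1598  0.1952]
S 6 [286. 260.] [-0.1584  0.173 ] | on bed: [-0.1685  0.1824]
S 14 [253. 318.] [-0.2227  0.3227] | on bed: [-0.2313  0.3288]
S 10 [262. 316.] [-0.2329  0.3099] | on bed: [-0.2414  0.3163]
shift [ 0.0004 -0.0012  0.069 ] turn [ 0.002 -0.     0.002]
```

Bowl 4 is in place at bed (0.0015, -0.114). Next is bowl 3.

```bash
python3 -m jog '[[[0,-0.001,0.03],[0,0,0]],[[0,-0.001,0.05],[0,0,0]],[[0,-0.001,0.064],[0,0,0]],[[0,-0.001,0.067],[0,0,0]],[[0,-0.001,0.067],[0,0,0]]]' >/dev/null
python3 -m jog '[[[0,0,0],[0,0,0]],[[0,0,0],[0,0,0]],[[0,0,0],[0,0,0]],[[0,0,0],[0,0,0]],[[0,0,0],[0,0,0]]]' 0.1 40 >/dev/null
python3 -c "from h import *;where()"
python3 -m jog '[[[0,0,-0.03],[0,0,0]],[[0,0,-0.07],[0,0,0]],[[0,0,-0.105],[0,0,0]],[[0,0,-0.105],[0,0,0]],[[0,0,-0.105],[0,0,0]]]' >/dev/null
python3 -c "from h import *;where();plan(0.001,-.034,.165,np.pi)"
```

```text
t 20.6 bed [-0.1567 -0.1144] z 0.0558 psi-bed 3.143 tilt 0.002 F [-0.7  0.7  5.9] open 0.0339 grip 40.2 q6 -2.11 q1 -0.50
t 21.1 bed [-0.1574 -0.1145] z 0.1597 psi-bed 3.143 tilt 0.002 F [-1.   0.2 -2.3] open 0.0339 grip 40.7 q6 -2.11 q1 -0.50
shift [-0.1585  0.0803 -0.0051] turn [0.002 0.    0.001]
```

```bash
python3 -m jog '[[[-0.035,0.016,0],[0,0,0]],[[-0.07,0.032,0],[0,0,0]],[[-0.11,0.055,0],[0,0,0]],[[-0.145,0.074,0],[0,0,0]],[[-0.158,0.08,0],[0,0,0]]]' >/dev/null
python3 -m jog '[[[0,0,0],[0,0,0]],[[0,0,0],[0,0,0]],[[0,0,0],[0,0,0]],[[0,0,0],[0,0,0]]]' >/dev/null
python3 -c "from h import *;where();plan(0.001,-.034,.068,np.pi)"
```

```text
t 21.9 bed [-0.0007 -0.0348] z 0.1591 psi-bed 3.142 tilt 0.003 F [ 0.1 -0.1 -1.7] open 0.0340 grip 40.6 q6 -1.84 q1 -0.24
shift [-0.0018  0.0005  0.0911] turn [ 0.002 -0.001 -0.   ]
```

```bash
python3 -m jog '[[[-0.002,0,0.03],[0,0,0]],[[-0.002,0,0.055],[0,0,0]],[[-0.002,0,0.075],[0,0,0]],[[-0.002,0,0.084],[0,0,0]],[[-0.002,0,0.087],[0,0,0]]]' >/dev/null
python3 -m jog '[[[0,0,0.002],[0,0,0]],[[0,0,0.004],[0,0,0]],[[0,0,0.004],[0,0,0]],[[0,0,0.004],[0,0,0]]]' >/dev/null
python3 -c "from h import *;where()"
```

```text
t 22.9 bed [ 0.0028 -0.034 ] z 0.0692 psi-bed 3.143 tilt 0.002 F [-0.3  0.5 -2.5] open 0.0341 grip 40.7 q6 -1.84 q1 -0.23
```

```bash
python3 -m jog '[[[0.0015,0,0.003],[0,0,0]],[[0.0015,0,0.003],[0,0,0]],[[0.0015,0,0.003],[0,0,0]]]' >/dev/null
python3 -c "from h import *;where()"
python3 -m jog '[[[0,0,0],[0,0,0]],[[0,0,0],[0,0,0]],[[0,0,0],[0,0,0]]]' 0.65 >/dev/null
python3 -m jog '[[[0,0,-0.04],[0,0,0]],[[0,0,-0.08],[0,0,0]],[[0,0,-0.08],[0,0,0]],[[0,0,-0.08],[0,0,0]]]' >/dev/null
python3 look.py -.150 .178 .12
```

```text
t 23.1 bed [ 0.0026 -0.034 ] z 0.0678 psi-bed 3.143 tilt 0.004 F [-0.3  2.8  4.7] open 0.0339 grip 41.3 q6 -1.84 q1 -0.23
t 23.9 bed [ 0.0016 -0.0343] z 0.1468 psi-bed 3.143 tilt 0.002 F [ 0.1  0.2 -0.7] open 0.0557 grip 0.0 q6 -1.84 q1 -0.23
T 49 [337. 156.] [ 0.0032 -0.0349] | on bed: [ 0.0007 -0.0344]
T 17 [372. 156.] [ 0.0026 -0.1239] | on bed: [ 0.     -0.1224]
T 59 [209. 180.] [-0.0572  0.2946] | on bed: [-0.059   0.2914]
T 83 [255. 216.] [-0.1495  0.177 ] | on bed: [-0.1503  0.1752]
T 77 [200. 245.] [-0.2236  0.3136] | on bed: [-0.2236  0.3102]
T 9 [424. 294.] [-0.3491 -0.2476] | on bed: [-0.3477 -0.2447]
S 16 [317. 183.] [ 0.0112 -0.1263] | on bed: [-0.0026 -0.1104]
S 25 [297. 193.] [ 0.014  -0.0466] | on bed: [ 0.0002 -0.0324]
S 21 [281. 261.] [-0.1522  0.1819] | on bed: [-0.1624  0.1911]
S 15 [254. 317.] [-0.2221  0.322 ] | on bed: [-0.2308  0.3281]
S 11 [262. 316.] [-0.232   0.3094] | on bed: [-0.2405  0.3158]
shift [0.1496 0.2119 0.025 ] turn [ 0.003 -0.003  0.001]
```

```bash
python3 -m jog '[[[0.03,0.04,0],[0,0,0]],[[0.06,0.08,0],[0,0,0]],[[0.09,0.12,0],[0,0,0]],[[0.12,0.16,0],[0,0,0]],[[0.14,0.197,0],[0,0,0]]]' >/dev/null
python3 -m jog '[[[0.01,0.015,0.02],[0,0,0]],[[0.01,0.015,0.025],[0,0,0]],[[0.01,0.015,0.025],[0,0,0]],[[0.01,0.015,0.025],[0,0,0]],[[0.01,0.015,0.025],[0,0,0]]]' >/dev/null
python3 look.py -.150 .178 .054
```

```text
t 24.9 bed [-0.1485  0.177 ] z 0.1215 psi-bed 3.141 tilt 0.002 F [-0.5 -0.3 -0.6] open 0.0553 grip 0.0 q6 -1.45 q1 0.16
T 77 [337. 155.] [ 0.0054 -0.0354] | on bed: [ 0.0028 -0.0349]
T 80 [368. 156.] [ 0.004  -0.1154] | on bed: [ 0.0015 -0.114 ]
T 51 [209. 179.] [-0.0558  0.2946] | on bed: [-0.0576  0.2914]
S 19 [316. 183.] [ 0.0122 -0.1269] | on bed: [-0.0016 -0.1109]
S 49 [282. 261.] [-0.1519  0.1798] | on bed: [-0.1621  0.1891]
S 41 [257. 316.] [-0.2252  0.3154] | on bed: [-0.2338  0.3216]
shift [0.0014 0.0006 0.0677] turn [ 0.003 -0.    -0.   ]
```

```bash
python3 -m jog '[[[0.001,0.001,0.03],[0,0,0]],[[0.001,0.001,0.05],[0,0,0]],[[0.001,0.001,0.063],[0,0,0]],[[0.001,0.001,0.067],[0,0,0]],[[0.001,0.001,0.067],[0,0,0]]]' >/dev/null
python3 -m jog '[[[0,0,0],[0,0,0]],[[0,0,0],[0,0,0]],[[0,0,0],[0,0,0]],[[0,0,0],[0,0,0]],[[0,0,0],[0,0,0]]]' 0.1 40 >/dev/null
python3 -c "from h import *;where()"
python3 -m jog '[[[0,0,-0.03],[0,0,0]],[[0,0,-0.07],[0,0,0]],[[0,0,-0.105],[0,0,0]],[[0,0,-0.105],[0,0,0]],[[0,0,-0.105],[0,0,0]]]' >/dev/null
python3 -c "from h import *;where();plan(0.001,.047,.16,np.pi)"
```

```text
t 26.1 bed [-0.1493  0.179 ] z 0.0556 psi-bed 3.143 tilt 0.003 F [-1.  -1.5  5.8] open 0.0345 grip 40.2 q6 -1.44 q1 0.17
t 26.6 bed [-0.1502  0.1789] z 0.1594 psi-bed 3.143 tilt 0.003 F [-0.3  0.4 -1.2] open 0.0341 grip 40.6 q6 -1.44 q1 0.17
shift [-0.151  -0.132  -0.0009] turn [0.003 0.    0.001]
```

```bash
python3 -m jog '[[[-0.03,-0.026,0],[0,0,0]],[[-0.06,-0.053,0],[0,0,0]],[[-0.095,-0.083,0],[0,0,0]],[[-0.13,-0.114,0],[0,0,0]],[[-0.151,-0.132,0],[0,0,0]]]' >/dev/null
python3 -m jog '[[[0,0,0],[0,0,0]],[[0,0,0],[0,0,0]],[[0,0,0],[0,0,0]],[[0,0,0],[0,0,0]]]' >/dev/null
python3 -c "from h import *;where();plan(0.001,.047,.068,np.pi)"
```

```text
t 27.4 bed [-0.0004  0.0478] z 0.1578 psi-bed 3.144 tilt 0.004 F [-0.4 -0.  -1.7] open 0.0340 grip 40.6 q6 -1.71 q1 -0.09
shift [-0.0016 -0.0011  0.0898] turn [ 0.003 -0.002  0.002]
```

```bash
python3 -m jog '[[[-0.001,-0.001,0.03],[0,0,0]],[[-0.001,-0.001,0.055],[0,0,0]],[[-0.001,-0.001,0.075],[0,0,0]],[[-0.001,-0.001,0.084],[0,0,0]],[[-0.001,-0.001,0.087],[0,0,0]]]' >/dev/null
python3 -m jog '[[[0,0,0.003],[0,0,0]],[[0,0,0.006],[0,0,0]],[[0,0,0.006],[0,0,0]],[[0,0,0.006],[0,0,0]]]' >/dev/null
python3 -c "from h import *;where()"
python3 -m jog '[[[0,0,0],[0,0,0]],[[0,0,0],[0,0,0]],[[0,0,0],[0,0,0]]]' 0.65 >/dev/null
python3 -m jog '[[[0,0,-0.04],[0,0,0]],[[0,0,-0.08],[0,0,0]],[[0,0,-0.08],[0,0,0]],[[0,0,-0.08],[0,0,0]]]' >/dev/null
python3 look.py -.225 .317 .14
```

```text
t 28.4 bed [0.0028 0.0461] z 0.0676 psi-bed 3.143 tilt 0.003 F [-3.  -0.2  6.3] open 0.0340 grip 41.3 q6 -1.71 q1 -0.10
t 29.1 bed [0.0026 0.0458] z 0.1470 psi-bed 3.143 tilt 0.003 F [ 0.8  0.2 -1.9] open 0.0553 grip 0.0 q6 -1.71 q1 -0.10
T 77 [337. 155.] [ 0.0057 -0.0354] | on bed: [ 0.0031 -0.0349]
T 78 [368. 156.] [ 0.004  -0.1157] | on bed: [ 0.0015 -0.1143]
T 52 [307. 156.] [0.0034 0.0447] | on bed: [0.0009 0.0443]
T 58 [209. 180.] [-0.0573  0.2945] | on bed: [-0.0592  0.2913]
T 79 [200. 245.] [-0.2236  0.3133] | on bed: [-0.2236  0.3099]
S 16 [316. 183.] [ 0.0114 -0.1261] | on bed: [-0.0024 -0.1102]
S 22 [297. 194.] [ 0.0141 -0.0461] | on bed: [ 0.0002 -0.0319]
S 28 [276. 206.] [0.0144 0.0336] | on bed: [0.0005 0.046 ]
S 37 [258. 316.] [-0.226   0.3152] | on bed: [-0.2346  0.3214]
shift [0.2255 0.2712 0.0056] turn [ 0.003 -0.003  0.001]
```

```bash
python3 -m jog '[[[0.03,0.036,0],[0,0,0]],[[0.06,0.072,0],[0,0,0]],[[0.09,0.107,0],[0,0,0]],[[0.12,0.143,0],[0,0,0]],[[0.15,0.179,0],[0,0,0]]]' >/dev/null
python3 -m jog '[[[0.03,0.036,0],[0,0,0]],[[0.06,0.072,0],[0,0,0]],[[0.076,0.089,0.025],[0,0,0]],[[0.076,0.089,0.025],[0,0,0]],[[0.076,0.089,0.025],[0,0,0]]]' >/dev/null
python3 -m jog '[[[0,0,0],[0,0,0]],[[0,0,0],[0,0,0]]]' >/dev/null
python3 look.py -.2245 .3145 .054
```

```text
t 30.4 bed [-0.2234  0.3132] z 0.1221 psi-bed 3.141 tilt 0.003 F [ 0.5  0.6 -0.5] open 0.0554 grip 0.0 q6 -1.10 q1 0.51
T 81 [307. 156.] [0.0053 0.0446] | on bed: [0.0027 0.0442]
T 78 [338. 155.] [ 0.0052 -0.0355] | on bed: [ 0.0027 -0.035 ]
T 78 [368. 156.] [ 0.004  -0.1154] | on bed: [ 0.0015 -0.114 ]
T 59 [209. 180.] [-0.0572  0.2946] | on bed: [-0.059   0.2914]
S 15 [317. 183.] [ 0.0099 -0.128 ] | on bed: [-0.0039 -0.112 ]
S 6 [294. 194.] [ 0.0199 -0.0401] | on bed: [ 0.0059 -0.0261]
S 6 [300. 194.] [ 0.0077 -0.0515] | on bed: [-0.006  -0.0372]
S 17 [276. 206.] [0.0138 0.0363] | on bed: [-0.      0.0487]
S 7 [210. 271.] [-0.0594  0.2979] | on bed: [-0.0717  0.3046]
S 95 [258. 316.] [-0.2258  0.3153] | on bed: [-0.2344  0.3215]
shift [0.001  0.001  0.0681] turn [ 0.003  0.    -0.001]
```

```bash
python3 -m jog '[[[0.001,0.001,0.03],[0,0,0]],[[0.001,0.001,0.05],[0,0,0]],[[0.001,0.001,0.063],[0,0,0]],[[0.001,0.001,0.067],[0,0,0]],[[0.001,0.001,0.067],[0,0,0]]]' >/dev/null
python3 -m jog '[[[0,0,0],[0,0,0]],[[0,0,0],[0,0,0]],[[0,0,0],[0,0,0]],[[0,0,0],[0,0,0]],[[0,0,0],[0,0,0]]]' 0.1 40 >/dev/null
python3 -c "from h import *;where()"
python3 -m jog '[[[0,0,-0.03],[0,0,0]],[[0,0,-0.07],[0,0,0]],[[0,0,-0.105],[0,0,0]],[[0,0,-0.105],[0,0,0]],[[0,0,-0.105],[0,0,0]]]' >/dev/null
python3 -c "from h import *;where();plan(0.001,.126,.16,np.pi)"
```

```text
t 31.4 bed [-0.2246  0.3153] z 0.0560 psi-bed 3.143 tilt 0.004 F [-1.1 -1.9  5.6] open 0.0345 grip 40.1 q6 -1.09 q1 0.52
t 31.9 bed [-0.2254  0.3148] z 0.1599 psi-bed 3.143 tilt 0.003 F [-0.3 -0.3 -2. ] open 0.0343 grip 40.6 q6 -1.09 q1 0.52
shift [-0.2262 -0.1891 -0.0007] turn [0.003 0.    0.001]
```

```bash
python3 -m jog '[[[-0.03,-0.025,0],[0,0,0]],[[-0.065,-0.054,0],[0,0,0]],[[-0.1,-0.083,0],[0,0,0]],[[-0.135,-0.112,0],[0,0,0]],[[-0.17,-0.142,0],[0,0,0]]]' >/dev/null
python3 -m jog '[[[-0.03,-0.025,0],[0,0,0]],[[-0.056,-0.047,0],[0,0,0]],[[-0.056,-0.047,0],[0,0,0]],[[-0.056,-0.047,0],[0,0,0]],[[-0.056,-0.047,0],[0,0,0]]]' >/dev/null
python3 -c "from h import *;where();plan(0.001,.1255,.068,np.pi)"
```

```text
t 33.0 bed [-0.001   0.1265] z 0.1568 psi-bed 3.143 tilt 0.005 F [ 0.6  0.5 -0.7] open 0.0341 grip 40.7 q6 -1.57 q1 0.04
shift [-0.0023 -0.0013  0.0888] turn [ 0.003 -0.004  0.002]
```

```bash
python3 -m jog '[[[-0.001,-0.001,0.03],[0,0,0]],[[-0.001,-0.001,0.055],[0,0,0]],[[-0.001,-0.001,0.075],[0,0,0]],[[-0.001,-0.001,0.084],[0,0,0]],[[-0.001,-0.001,0.087],[0,0,0]]]' >/dev/null
python3 -m jog '[[[0,0,0.003],[0,0,0]],[[0,0,0.006],[0,0,0]],[[0,0,0.006],[0,0,0]],[[0,0,0.006],[0,0,0]]]' >/dev/null
python3 -c "from h import *;where()"
python3 -m jog '[[[0,0,0],[0,0,0]],[[0,0,0],[0,0,0]],[[0,0,0],[0,0,0]]]' 0.65 >/dev/null
python3 -m jog '[[[0,0,-0.05],[0,0,0]],[[0,0,-0.1],[0,0,0]],[[0,0,-0.12],[0,0,0]],[[0,0,-0.12],[0,0,0]]]' >/dev/null
python3 look.py .002 -.2955 .15
```

```text
t 33.9 bed [0.0027 0.1253] z 0.0681 psi-bed 3.143 tilt 0.003 F [-2.9 -1.1  6.6] open 0.0340 grip 41.3 q6 -1.57 q1 0.04
t 34.5 bed [0.0045 0.1248] z 0.1911 psi-bed 3.143 tilt 0.009 F [-0.5  0.7 -0.7] open 0.0554 grip 0.0 q6 -1.57 q1 0.04
T 80 [307. 156.] [0.0052 0.0445] | on bed: [0.0026 0.0441]
T 71 [337. 155.] [ 0.0052 -0.0352] | on bed: [ 0.0027 -0.0347]
T 78 [368. 156.] [ 0.0038 -0.1156] | on bed: [ 0.0012 -0.1142]
S 23 [317. 183.] [ 0.0123 -0.1273] | on bed: [-0.0015 -0.1113]
S 32 [297. 194.] [ 0.0141 -0.0461] | on bed: [ 0.0002 -0.0319]
S 35 [276. 206.] [0.0145 0.0355] | on bed: [0.0007 0.0478]
S 35 [252. 219.] [0.0172 0.1155] | on bed: [0.0033 0.1261]
S 28 [211. 271.] [-0.0605  0.2969] | on bed: [-0.0727  0.3036]
shift [-0.     -0.4204  0.0343] turn [ 0.003 -0.001  0.001]
```

```bash
python3 -m jog '[[[0,-0.045,0],[0,0,0]],[[0,-0.09,0],[0,0,0]],[[0,-0.135,0],[0,0,0]],[[0,-0.18,0],[0,0,0]],[[0,-0.225,0],[0,0,0]]]' 0.5 >/dev/null
python3 -m jog '[[[0,-0.045,0],[0,0,0]],[[0,-0.09,0],[0,0,0]],[[0,-0.135,0],[0,0,0]],[[0,-0.17,0],[0,0,0]],[[0,-0.193,0.03],[0,0,0]]]' >/dev/null
python3 -m jog '[[[0,0,0],[0,0,0]],[[0,0,0],[0,0,0]],[[0,0,0],[0,0,0]]]' >/dev/null
python3 - <<'E'
from h import *
where(); d=cam("top"); cv2.imwrite("pics/t4.png",cv2.resize(d["image"][80:270,180:450],None,fx=2.5,fy=2.5)); plan(.002,-.2925,.066,np.pi)
E
```

```text
t 36.0 bed [ 0.002  -0.2919] z 0.1539 psi-bed 3.144 tilt 0.004 F [-0.2  0.5 -0.4] open 0.0430 grip 0.0 q6 -2.22 q1 -0.61
shift [ 0.0004 -0.0007  0.0889] turn [ 0.003 -0.001  0.002]
```

View pics/t4.png

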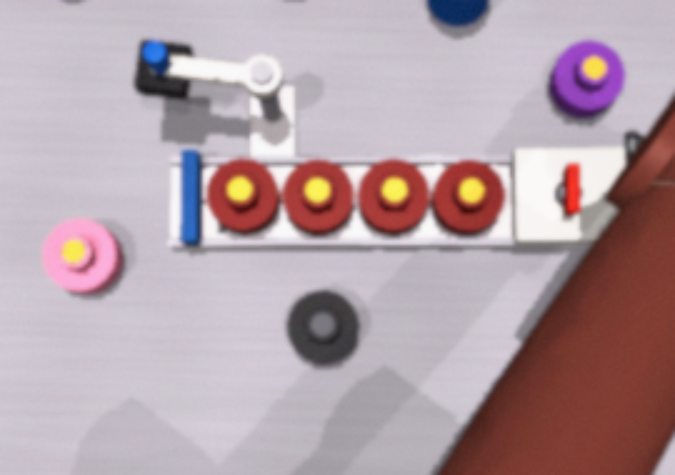

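All four bowls stand in the channel with small gaps, the fence is right behind the last one, and the black bowl is unmoved. Next I grip the tab and push.

```bash
python3 -m jog '[[[0,0,0.03],[0,0,0]],[[0,0,0.06],[0,0,0]],[[0,0,0.08],[0,0,0]],[[0,0,0.088],[0,0,0]],[[0,0,0.088],[0,0,0]]]' >/dev/null
python3 -m jog '[[[0,0,0],[0,0,0]],[[0,0,0],[0,0,0]],[[0,0,0],[0,0,0]],[[0,0,0],[0,0,0]],[[0,0,0],[0,0,0]]]' 0 40 >/dev/null
python3 -c "from h import *;where()"
python3 -m jog '[[[0,0.004,0],[0,0,0]],[[0,0.008,0],[0,0,0]],[[0,0.012,0],[0,0,0]],[[0,0.015,0],[0,0,0]],[[0,0.018,0],[0,0,0]]]' >/dev/null
python3 -c "from h import *;where()"
python3 -m jog '[[[0,0.001,0],[0,0,0]],[[0,0.003,0],[0,0,0]],[[0,0.004,0],[0,0,0]],[[0,0.005,0],[0,0,0]],[[0,0.005,0],[0,0,0]]]' >/dev/null
python3 -c "from h import *;where()"
```

```text
t 37.0 bed [ 0.0033 -0.2924] z 0.0691 psi-bed 3.143 tilt 0.003 F [-1.3  4.9  5.8] open 0.0088 grip 41.4 q6 -2.22 q1 -0.61
t 37.5 bed [ 0.0033 -0.2765] z 0.0691 psi-bed 3.143 tilt 0.003 F [-0.1 -3.9  4.6] open 0.0090 grip 41.4 q6 -2.20 q1 -0.59
t 38.0 bed [ 0.0033 -0.2718] z 0.0691 psi-bed 3.143 tilt 0.003 F [-1.  -4.4  5.7] open 0.0091 grip 41.5 q6 -2.19 q1 -0.58
```

```bash
python3 -m jog '[[[0,0.001,0],[0,0,0]],[[0,0.002,0],[0,0,0]],[[0,0.003,0],[0,0,0]],[[0,0.003,0],[0,0,0]]]' >/dev/null
python3 -c "from h import *;where()"
python3 -m jog '[[[0,0.001,0],[0,0,0]],[[0,0.002,0],[0,0,0]],[[0,0.002,0],[0,0,0]]]' >/dev/null
python3 -c "from h import *;where()"
python3 -m jog '[[[0,0.001,0],[0,0,0]],[[0,0.002,0],[0,0,0]],[[0,0.002,0],[0,0,0]]]' >/dev/null
python3 -c "from h import *;where()"
```

```text
t 38.4 bed [ 0.0033 -0.2691] z 0.0691 psi-bed 3.143 tilt 0.004 F [ 0.7 -5.5  4.2] open 0.0090 grip 41.4 q6 -2.19 q1 -0.58
t 38.7 bed [ 0.0033 -0.2673] z 0.0691 psi-bed 3.142 tilt 0.004 F [ 0.8 -6.1  3. ] open 0.0095 grip 41.4 q6 -2.18 q1 -0.58
t 39.0 bed [ 0.0033 -0.2653] z 0.0691 psi-bed 3.142 tilt 0.004 F [-0.4 -5.9  5. ] open 0.0096 grip 41.4 q6 -2.18 q1 -0.57
```

```bash
python3 -m jog '[[[0,0.001,0],[0,0,0]],[[0,0.002,0],[0,0,0]],[[0,0.002,0],[0,0,0]]]' >/dev/null
python3 -c "from h import *;where()"
python3 -m jog '[[[0,0.001,0],[0,0,0]],[[0,0.002,0],[0,0,0]],[[0,0.002,0],[0,0,0]]]' >/dev/null
python3 -c "from h import *;where()"
python3 -c "
from h import *
d=cam('top'); cv2.imwrite('pics/t5.png',cv2.resize(d['image'][125:190,235:450],None,fx=3.6,fy=3.6,interpolation=cv2.INTER_CUBIC))"
```

```text
t 39.3 bed [ 0.0033 -0.2632] z 0.0691 psi-bed 3.142 tilt 0.004 F [ 1.8 -6.3  5.2] open 0.0087 grip 41.4 q6 -2.18 q1 -0.57
t 39.6 bed [ 0.0033 -0.2621] z 0.0691 psi-bed 3.142 tilt 0.006 F [ 1.3 -8.9  3.4] open 0.0089 grip 41.2 q6 -2.18 q1 -0.57
```

View pics/t5.png

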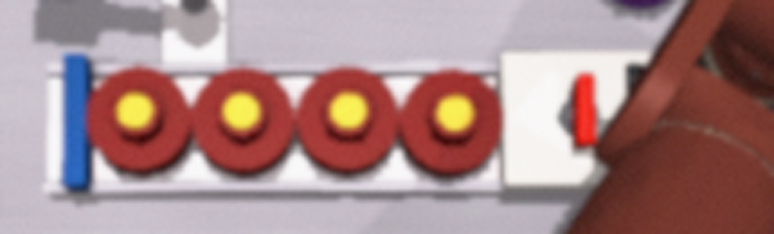

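```bash
python3 -m jog '[[[0,0.001,0],[0,0,0]],[[0,0.002,0],[0,0,0]],[[0,0.002,0],[0,0,0]],[[0,0.002,0],[0,0,0]]]' >/dev/null
python3 -c "from h import *;where()"
python3 -m jog '[[[0,0.001,0],[0,0,0]],[[0,0.002,0],[0,0,0]],[[0,0.002,0],[0,0,0]],[[0,0.002,0],[0,0,0]]]' >/dev/null
python3 -c "from h import *;where()"
```

```text
t 40.0 bed [ 0.0033 -0.2619] z 0.0692 psi-bed 3.142 tilt 0.009 F [  2.2 -14.3   1.2] open 0.0091 grip 41.0 q6 -2.17 q1 -0.57
t 40.5 bed [ 0.0034 -0.2617] z 0.0692 psi-bed 3.142 tilt 0.012 F [  3.6 -19.3  -1.5] open 0.0091 grip 40.9 q6 -2.17 q1 -0.57
```

```bash
python3 -m jog '[[[0,-0.003,0],[0,0,0]],[[0,-0.006,0],[0,0,0]],[[0,-0.006,0],[0,0,0]]]' >/dev/null
python3 -c "from h import *;where()"
python3 -m jog '[[[0,0,0],[0,0,0]],[[0,0,0],[0,0,0]],[[0,0,0],[0,0,0]]]' 0.5 >/dev/null
python3 -c "from h import *;where()"
python3 -m jog '[[[0,0,-0.04],[0,0,0]],[[0,0,-0.08],[0,0,0]],[[0,0,-0.08],[0,0,0]],[[0,0,-0.08],[0,0,0]]]' >/dev/null
python3 -c "from h import *;where();plan(.003,-.187,.15,np.pi)"
```

```text
t 40.8 bed [ 0.0033 -0.2625] z 0.0691 psi-bed 3.142 tilt 0.003 F [ 0.5 -2.4  6.7] open 0.0093 grip 41.9 q6 -2.18 q1 -0.57
t 41.0 bed [ 0.0015 -0.2601] z 0.0659 psi-bed 3.143 tilt 0.004 F [ 0.3  0.6 -0.5] open 0.0428 grip 0.0 q6 -2.18 q1 -0.57
t 41.5 bed [ 0.0027 -0.2612] z 0.1481 psi-bed 3.143 tilt 0.002 F [-0.2 -0.9 -0.4] open 0.0423 grip 0.0 q6 -2.18 q1 -0.57
shift [-0.0004  0.0742 -0.0018] turn [0.001 0.001 0.001]
```

```bash
python3 -m jog '[[[0,0.04,0],[0,0,0]],[[0,0.076,0],[0,0,0]],[[0,0.076,0.03],[0,0,0]],[[0,0.076,0.06],[0,0,0]],[[0,0.076,0.08],[0,0,0]]]' >/dev/null
python3 -m jog '[[[0,0,0],[0,0,0]],[[0,0,0],[0,0,0]],[[0,0,0],[0,0,0]]]' >/dev/null
python3 -c "from h import *;where()
d=cam('side'); cv2.imwrite('pics/s6.png',cv2.resize(d['image'][140:260,200:400],None,fx=3.6,fy=3.6,interpolation=cv2.INTER_CUBIC))"
```

```text
t 42.2 bed [ 0.0026 -0.1852] z 0.0680 psi-bed 3.143 tilt 0.002 F [-0.1 -0.6  1.1] open 0.0432 grip 0.0 q6 -2.08 q1 -0.47
```

View pics/s6.png

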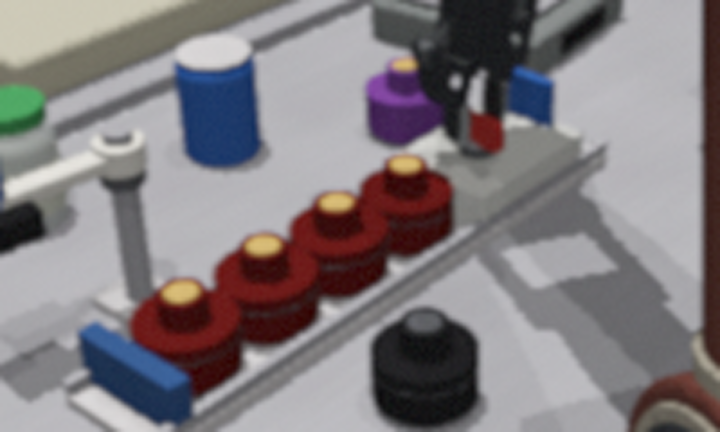

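The row stands upright against the stop with the bowls touching, and the open fingers straddle the knob bar. Now I close on it and turn.

```bash
python3 -m jog '[[[0,0,0.003],[0,0,0]],[[0,0,0.003],[0,0,0]]]' >/dev/null
python3 -m jog '[[[0,0,0],[0,0,0]],[[0,0,0],[0,0,0]],[[0,0,0],[0,0,0]],[[0,0,0],[0,0,0]],[[0,0,0],[0,0,0]]]' 0 60 >/dev/null
python3 -c "from h import *;where()"
python3 -m jog '[[[0,0,0],[0,0,0.12]],[[0,0,0],[0,0,0.24]],[[0,0,0],[0,0,0.36]],[[0,0,0],[0,0,0.48]],[[0,0,0],[0,0,0.6]]]' >/dev/null
python3 -c "from h import *;where()"
python3 -m jog '[[[0,0,0],[0,0,0.12]],[[0,0,0],[0,0,0.24]],[[0,0,0],[0,0,0.36]],[[0,0,0],[0,0,0.48]],[[0,0,0],[0,0,0.6]]]' >/dev/null
python3 -c "from h import *;where()"
```

```text
t 43.0 bed [ 0.0021 -0.1869] z 0.0647 psi-bed 3.142 tilt 0.001 F [-1.5 -5.8 -0.6] open 0.0126 grip 60.3 q6 -2.08 q1 -0.47
t 43.5 bed [ 0.0023 -0.1866] z 0.0647 psi-bed 2.538 tilt 0.001 F [-0.4 -4.7  0.6] open 0.0126 grip 60.2 q6 -1.47 q1 -0.47
t 44.0 bed [ 0.0025 -0.1865] z 0.0648 psi-bed 1.938 tilt 0.001 F [ 0.4 -4.8 -0.5] open 0.0123 grip 60.2 q6 -0.87 q1 -0.47
```

```bash
python3 -m jog '[[[0,0,0],[0,0,0.08]],[[0,0,0],[0,0,0.14]],[[0,0,0],[0,0,0.2]],[[0,0,0],[0,0,0.2]],[[0,0,0],[0,0,0.2]]]' >/dev/null
python3 -c "from h import *;where();print(np.array(ctrl.get_obs()['wrist_torque']).round(2))"
python3 -m jog '[[[0,0,0],[0,0,0]],[[0,0,0],[0,0,0]],[[0,0,0],[0,0,0]]]' 0.45 >/dev/null
python3 -c "from h import *;where()"
python3 -m jog '[[[0,0,-0.05],[0,0,0]],[[0,0,-0.1],[0,0,0]],[[0,0,-0.14],[0,0,0]],[[0,0,-0.15],[0,0,0]]]' >/dev/null
python3 - <<'E'
from h import *
where(); d=cam("top")
m=[b for b in blobs(d,*RED) if 330<b[1][0]<430 and b[0]<150][0]
ys,xs=np.nonzero(m[2]); w=bed(onz(d,np.c_[xs,ys],.084)); e,V=np.linalg.eigh(np.cov(w.T)); v=V[:,1]; print("knob",w.mean(0),"dir",np.arctan2(v[1],v[0]))
for a,c,_ in blobs(d,*YEL): 
    if 240<c[0]<400 and 140<c[1]<170: print(a,c,bed(onz(d,c,.080))[0])
cv2.imwrite('pics/t7.png',cv2.resize(d['image'][85:190,220:430],None,fx=3.8,fy=3.8,interpolation=cv2.INTER_CUBIC))
g=[b for b in blobs(d,*BLUE) if 220<b[1][0]<300 and b[1][1]<130]; print([ (b[0],b[1],bed(onz(d,b[1],.174))) for b in g])
E
```

```text
t 44.5 bed [ 0.0026 -0.1865] z 0.0648 psi-bed 1.744 tilt 0.001 F [ 0.3 -5.1 -0.4] open 0.0123 grip 60.2 q6 -0.68 q1 -0.47
[-0.89 -0.3  -0.03]
t 44.8 bed [ 0.0018 -0.1844] z 0.0638 psi-bed 1.743 tilt 0.004 F [ 0.4  0.6 -0.2] open 0.0383 grip 0.0 q6 -0.68 q1 -0.47
t 45.2 bed [ 0.0047 -0.1863] z 0.2213 psi-bed 1.743 tilt 0.009 F [ 1.5 -0.3  0.5] open 0.0384 grip 0.0 q6 -0.68 q1 -0.47Traceback (most recent call last):
  File "<stdin>", line 3, in <module>
IndexError: list index out of range
```

```bash
python3 - <<'E'
from h import *
d=cam("top")
for a,c,_ in blobs(d,*YEL): 
    if 240<c[0]<400 and 140<c[1]<170: print(a,c,bed(onz(d,c,.080))[0])
print([ (b[0],b[1],bed(onz(d,b[1],.174))) for b in blobs(d,*BLUE) if 220<b[1][0]<300 and b[1][1]<130])
plan(.113,.195,.24,1.44)
E
```

```text
78 [271.94871795 155.32051282] [0.00377908 0.13259476]
81 [301.56790123 155.45679012] [0.00303467 0.05697543]
75 [331.34666667 155.05333333] [ 0.0036816  -0.01920377]
71 [360.87323944 155.95774648] [ 0.00091728 -0.09481953]
[(np.int32(98), array([241.81632653, 101.94897959]), array([[0.11207809, 0.19343998]]))]
shift [ 0.3561  0.1735 -0.0226] turn [ 0.003 -0.     0.303]
```

```bash
python3 -m jog '[[[0.04,0.02,-0.03],[0,0,0.1]],[[0.08,0.04,-0.03],[0,0,0.2]],[[0.12,0.058,-0.03],[0,0,0.3]],[[0.16,0.078,-0.03],[0,0,0.3]],[[0.2,0.097,-0.03],[0,0,0.3]]]' 0.6 30 >/dev/null
python3 -c "from h import *;where();plan(.112,.1945,.235,1.44)"
```

```text
t 45.8 bed [0.0624 0.0304] z 0.2408 psi-bed 1.443 tilt 0.007 F [0.7 0.3 0.4] open 0.0513 grip 0.0 q6 -0.02 q1 -0.11
shift [0.1691 0.0284 0.0061] turn [-0.006 -0.003  0.003]
```

```bash
python3 -m jog '[[[0.04,0.01,0],[0,0,0]],[[0.08,0.02,0],[0,0,0]],[[0.12,0.025,0],[0,0,0]],[[0.155,0.026,0],[0,0,0]],[[0.16,0.026,0],[0,0,0]]]' >/dev/null
python3 -m jog '[[[0,0,0],[0,0,0]],[[0,0,0],[0,0,0]],[[0,0,0],[0,0,0]]]' >/dev/null
python3 - <<'E'
from h import *
where();plan(.112,.1945,.158,1.44)
d=cam("top")
m=[b for b in blobs(d,*RED) if 330<b[1][0]<430 and 140<b[1][1]<170][0]
ys,xs=np.nonzero(m[2]); w=bed(onz(d,np.c_[xs,ys],.084)); e,V=np.linalg.eigh(np.cov(w.T)); v=V[:,1]; print(m[0],"knob",w.mean(0),"dir",np.arctan2(v[1],v[0])%np.pi)
cv2.imwrite('pics/t7.png',cv2.resize(d['image'][85:190,220:430],None,fx=3.8,fy=3.8,interpolation=cv2.INTER_CUBIC))
E
```

```text
t 46.6 bed [0.1093 0.1823] z 0.2440 psi-bed 1.441 tilt 0.003 F [ 0.3 -0.6 -0.5] open 0.0514 grip 0.0 q6 0.22 q1 0.12
shift [0.0123 0.0013 0.086 ] turn [-0.002 -0.002  0.001]
72 knob [ 0.000651  -0.1856834] dir 1.7437883488574117
```

View pics/t7.png

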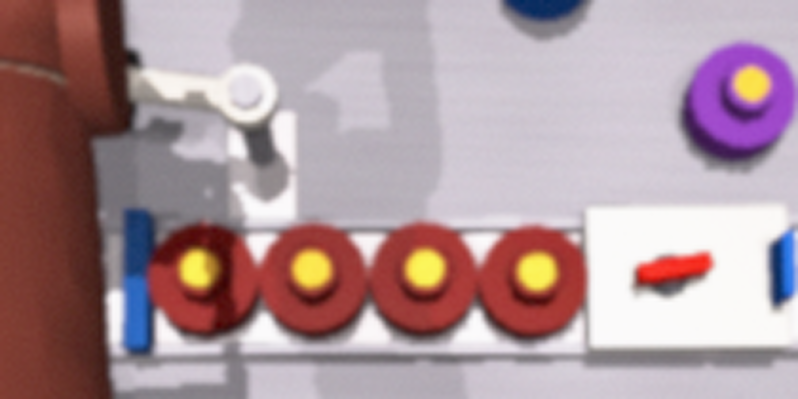

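The row is closed, with the first bowl against the stop and the last against the fence face. The knob bar at crop (673,269) sits at clamp ≈ 1.40, so it is tight. Now I swing the camera arm back.

```bash
python3 -m jog '[[[0.014,0.002,0.03],[0,0,0]],[[0.014,0.002,0.06],[0,0,0]],[[0.014,0.002,0.08],[0,0,0]],[[0.014,0.002,0.084],[0,0,0]],[[0.014,0.002,0.084],[0,0,0]]]' >/dev/null
python3 -m jog '[[[0,0,0],[0,0,0]],[[0,0,0],[0,0,0]],[[0,0,0],[0,0,0]],[[0,0,0],[0,0,0]]]' 0.1 40 >/dev/null
python3 -c "from h import *;where()"
python3 -m jog '[[[-0.0007,-0.012,0],[0,0,-0.12]],[[-0.0029,-0.0238,0],[0,0,-0.24]],[[-0.0064,-0.0352,0],[0,0,-0.36]],[[-0.0113,-0.0462,0],[0,0,-0.48]],[[-0.0175,-0.0565,0],[0,0,-0.6]]]' >/dev/null
python3 -c "from h import *;where()"
```

```text
t 47.5 bed [0.1147 0.1974] z 0.1635 psi-bed 1.443 tilt 0.004 F [-0.7 -1.2  5.6] open 0.0197 grip 39.3 q6 0.23 q1 0.14
t 48.0 bed [0.0563 0.187 ] z 0.1635 psi-bed 2.047 tilt 0.005 F [ 1.6 -3.3  5.4] open 0.0199 grip 39.6 q6 -0.38 q1 0.14
```

```bash
python3 -m jog '[[[-0.0007,-0.012,0],[0,0,-0.12]],[[-0.0029,-0.0238,0],[0,0,-0.24]],[[-0.0064,-0.0352,0],[0,0,-0.36]],[[-0.0113,-0.0462,0],[0,0,-0.48]],[[-0.0175,-0.0565,0],[0,0,-0.6]]]' >/dev/null
python3 -c "from h import *;where()"
python3 -m jog '[[[-0.0007,-0.012,0],[0,0,-0.12]],[[-0.0029,-0.0238,0],[0,0,-0.24]],[[-0.0064,-0.0352,0],[0,0,-0.36]],[[-0.0097,-0.043,0],[0,0,-0.445]],[[-0.0117,-0.047,0],[0,0,-0.49]]]' >/dev/null
python3 -c "from h import *;where()"
```

```text
t 48.5 bed [0.0138 0.1458] z 0.1634 psi-bed 2.647 tilt 0.004 F [ 1.4 -0.8  6.8] open 0.0199 grip 39.7 q6 -1.04 q1 0.08
t 49.0 bed [0.0011 0.0984] z 0.1634 psi-bed 3.134 tilt 0.002 F [-3.6 -1.3  8.9] open 0.0197 grip 39.9 q6 -1.61 q1 -0.01
```

```bash
python3 -m jog '[[[0,-0.002,0],[0,0,-0.02]],[[0,-0.004,0],[0,0,-0.04]],[[0,-0.004,0],[0,0,-0.04]]]' >/dev/null
python3 -c "from h import *;where()"
python3 -m jog '[[[0,-0.002,0],[0,0,-0.02]],[[0,-0.004,0],[0,0,-0.02]],[[0,-0.004,0],[0,0,-0.02]]]' >/dev/null
python3 -c "from h import *;where()"
```

```text
t 49.4 bed [0.0011 0.0965] z 0.1635 psi-bed 3.172 tilt 0.006 F [-4.4  3.4  9.3] open 0.0200 grip 40.0 q6 -1.65 q1 -0.01
t 49.6 bed [0.0018 0.0964] z 0.1634 psi-bed 3.194 tilt 0.014 F [-1.5 16.3  8.1] open 0.0201 grip 40.1 q6 -1.68 q1 -0.02
```

At the stop: the force rises with no further motion. I release, lift, back off and check.

```bash
python3 -m jog '[[[0,0.003,0],[0,0,0]],[[0,0.003,0],[0,0,0]]]' >/dev/null
python3 -m jog '[[[0,0,0],[0,0,0]],[[0,0,0],[0,0,0]],[[0,0,0],[0,0,0]]]' 0.6 >/dev/null
python3 -m jog '[[[0,0,-0.04],[0,0,0]],[[0,0,-0.08],[0,0,0]],[[0,0,-0.12],[0,0,0]],[[0,0,-0.12],[0,0,0]]]' >/dev/null
python3 -m jog '[[[0.04,-0.03,0],[0,0,0]],[[0.08,-0.06,0],[0,0,0]],[[0.12,-0.09,0],[0,0,0]],[[0.15,-0.13,0],[0,0,0]],[[0.15,-0.17,0],[0,0,0]]]' >/dev/null
python3 -m jog '[[[0.0,-0.05,0],[0,0,0]],[[0.0,-0.1,0],[0,0,0]],[[0,-0.15,0],[0,0,0]],[[0,-0.2,0],[0,0,0]],[[0,-0.2,0],[0,0,0]]]' >/dev/null
python3 - <<'E'
from h import *
where(); d=cam("top"); s=cam("side")
g=[b for b in blobs(d,*BLUE) if 260<b[1][0]<300 and 140<b[1][1]<165]
for b in g: print("grip",b[0],b[1],bed(onz(d,b[1],.174)))
for q in (d,s):
  for a,c,_ in blobs(q,*YEL,amin=6):
    b=bed(onz(q,c,.080))[0]
    if abs(b[0])<.03 and abs(b[1])<.3: print(a,c.round(1),b)
cv2.imwrite('pics/t8.png',cv2.resize(d['image'][85:270,190:450],None,fx=3,fy=3,interpolation=cv2.INTER_CUBIC))
cv2.imwrite('pics/s8.png',cv2.resize(s['image'][140:280,190:400],None,fx=3.6,fy=3.6,interpolation=cv2.INTER_CUBIC))
E
```

```text
t 51.5 bed [-0.1316 -0.2879] z 0.2775 psi-bed 3.187 tilt 0.005 F [ 0.3  0.2 -0.8] open 0.0515 grip 0.0 q6 -2.40 q1 -0.75
grip 79 [283.32911392 148.56962025] [[-0.00032121  0.09543579]]
64 [271.2 155.4] [0.00352546 0.13449482]
78 [301.6 155.4] [0.00312186 0.05688667]
80 [331.5 155.1] [ 0.00349298 -0.01959459]
73 [360.9 155.9] [ 0.00105707 -0.09479567]
6 [309.3 184.7] [ 0.0062929 -0.0892714]
9 [313.9 185.7] [-0.00725735 -0.09324096]
18 [293.1 195.6] [ 0.00097921 -0.01744608]
32 [272.2 207.8] [0.00067326 0.06050329]
24 [250.  220.5] [0.00164997 0.13431741]
```

View pics/t8.png

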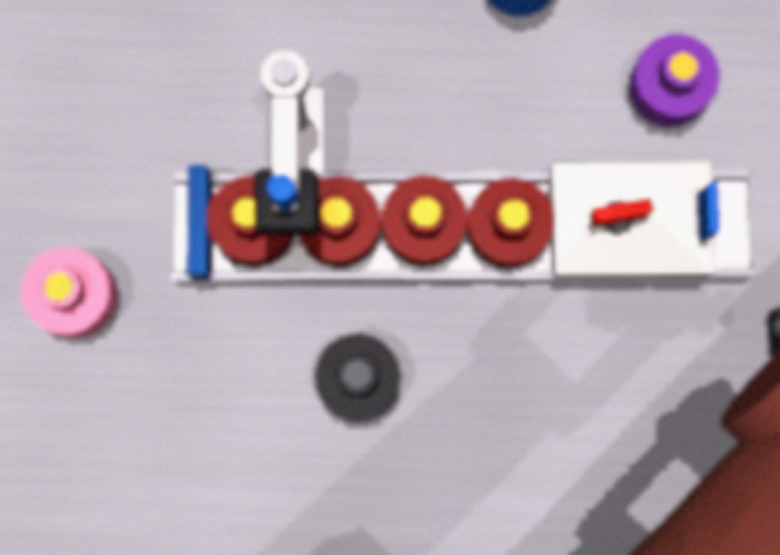

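View pics/s8.png

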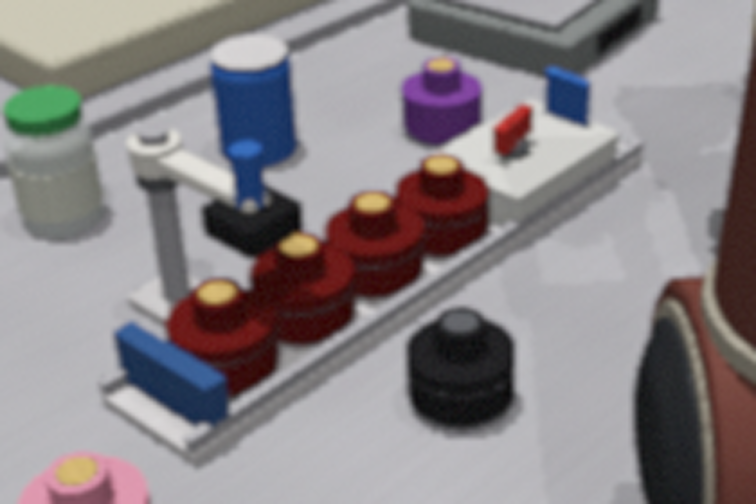

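The four red bowls form a closed row between stop and fence, and the knob is tight. The camera arm lies along -x over the row (grip at crop (280,188)), and the black bowl is where it was.

```bash
python3 -c "
from station import job; print(job.finish_job())"
```

```text
the job is handed in; nothing more can be done
None
```

The job is done and handed in: all four red bowls stand upright in one closed row against the blue stop. The fence is locked (clamp about 1.40), the camera arm is swung back against its stop over the row, and the black bowl was left where it was. It took about 52 s of robot time; `finish_job()` returned no verdict.

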